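Hang the stirrup stamp on its spring balancer

TASK

Put the stirrup-handled stamp back on its balancer: stand it, upright, in the tray on the balancer's base and let go of it, then take the pull grip, draw the sprung hook down beside the stamp and swing it in under the stirrup. Let the hook up under control, never letting it snap back, until it is fully up with the stamp hanging still from it; leave the date stamp and the stapler where they are.

Things in the scene. Friction and masses are not known exactly. Their poses are not given: they have to be found in the camera images.
- stamp: Loose stamp to hang up: bare metal block 76 (x) x 50 (y) x 32 mm high with a tall metal stirrup handle, 109 mm high in all, 0.3 to 0.5 kg. Origin: centre of its underside; z up; x along its long side and the stirrup's top bar. Either way round is the same. It stands on its flat face.
- stirrup (a point): Middle of the stirrup's top bar (centre line), 103 mm above the stamp's underside; axes as the stamp. The slightly arched bar runs along x and is 12 mm thick: grasp it here, fingers closing along y. It stands on two uprights 9 mm thick at x = +-30 mm. The opening under it is 51 mm wide, from 32 to 97 mm above the underside.
- tray (a point): Floor centre of the open tray on the balancer's fixed base, 19 mm above the table: 84 (x) x 58 (y) mm inside, lip 9 mm high; the stamp fits with its x along the tray's x, 4 mm to spare each side. Axes are the stand's: x from tray to column, z up. Base plate: 100 mm wide, 16 mm high, from 60 mm before to 225 mm behind this point.
- pivot (a point): Point on the axis of the upright column, 190 mm behind the tray centre (stand +x), 19 mm above the table; axes as the tray's. The column is 25 mm thick, 0.52 m high. The swing arm at its top turns about this vertical axis and carries the spring drum and the hook at its end, 190 mm from the axis.
- swing_arm (a joint): Arm angle about the column, rad, -0.2 to 1.2. At 0 the hook rod is right over the tray centre; grows as the arm's end swings to the stand's +y side (robot's left). Light friction; stays where left. Its drum, 96 mm across in the arm's plane and 38 mm thick, has its underside 0.367 m above the table; a 28 mm rod guide reaches down to 0.343 m.
- hook (a joint): How far the sprung hook is drawn down, m: 0 (fully up) to 0.118. A square steel rod slides straight down out of the drum and carries the pull grip and, below it, the hook. It pulls up with about 9 N at the top and 12 N fully down, and flies back to 0 if let go.
- hook_bowl (a point): Lowest point of the hook's bowl (centre line of 7 mm wire) under the rod, 0.175 m above the table when up. Axes turn with the arm: x to the column, z up. Mouth opens upward, 21 mm wide in y; shank on the +y side, tip on the -y side, 24 mm above this point: it goes in under a bar moving to -y, tip first. Wire spans +-21 mm in y, 4 mm below. A hung bar's centre is 9.5 mm above.
- pull_grip (a point): Middle of the black pull grip, a round level handle 18 mm thick, 58 mm long, flanged at its free end, pointing away from the column (its -x); moves with the hook. 48 mm from the rod's axis, 110 mm above hook_bowl, 0.285 m above the table when up. The drum overhangs it: lean the gripper back 25 to 45 degrees along the handle, wrist away from the column, fingers closing across it.
- date_stamp: Bystander: low dark date stamp, 52 x 88 x 46 mm, origin under its centre.
- stapler: Bystander: stapler, 34 x 144 x 44 mm, origin under its centre.

How it is judged:
On the way, in this order (a step that is already met when the one before it is completed fails the run):
1. the stamp stands upright in the tray, let go, with the hook still up (z of stamp in the frame of tray below 0.004 m and horizontal distance between stamp and tray below 0.009 m and angle between stamp's own z axis and vertical below 0.08 rad and contact force between the fingers and stamp below 0.1 N and value of joint hook below 0.02 m), for 0.2 s.
2. the hook has been drawn down at least 80 mm and its bowl is under the stirrup's bar, the stamp still standing in the tray (value of joint hook above 0.08 m and z of stamp in the frame of tray below 0.004 m and z of hook_bowl in the frame of stirrup below -0.012 m and horizontal distance between hook_bowl and stirrup below 0.015 m), for 0.1 s.
At the end, for the whole second after the job is handed in: The hook is fully up (within 8 mm), the stirrup's bar lies in the hook's bowl (bar middle within 20 mm of the bowl point), the stamp hangs clear of the tray, upright within 11 degrees and slower than 50 mm/s, and the arm is not swinging (under 0.2 rad/s) (value of joint hook below 0.008 m and distance between hook_bowl and stirrup below 0.02 m and z of stamp in the frame of tray above 0.03 m and angle between stamp's own z axis and vertical below 0.2 rad and linear speed of stamp below 0.05 m/s and velocity of joint swing_arm between -0.2 and 0.2 rad/s); the robot touches nothing.
It fails at once if the hook snaps back: it rises faster than 0.45 m/s (velocity of joint hook below -0.45 m/s).
It fails at once if the stamp is tipped by more than 35 degrees (angle between stamp's own z axis and vertical above 0.61 rad).
It fails at once if the date stamp or the stapler is moved by more than 25 mm (distance of any of date_stamp, stapler from where it was at the start of the episode above 0.025 m).
It also fails if it takes over 61 s, if anything falls off the work surface, if the arm or the gripper's body presses on something with over 40 N, if the wrist force passes 120 N, or if a joint passes its speed limit or range.

ROBOT

A 6-joint arm with a two-finger parallel gripper is mounted at the origin on a cart in front of the work surface, level with it; the furniture and walls round the work are solid. World frame = base frame: x ahead of the robot, y to its left, z up, the work surface at z = 0. Lengths are in m, angles in rad, forces in N, time in s.
With the tool pointing down it reaches from about 0.35 to 0.975 m from the base axis. Payload 4.9 kg.
Tool frame: the origin (TCP) lies between the finger pads; the fingertips stand 17 mm ahead of it and the grasp point (between the pads) lies 2 mm behind it; z points along the fingers, y is the direction in which the jaws open and shut (so a half turn about z gives the same grasp; the last joint's range is limited). The gripper opens to 85 mm and grips with 20 to 120 N. Pads are 22 mm wide; open, the fingers measure 114 mm over their backs; the gripper's body (76 mm by 85 mm) begins 54 mm behind the grasp point. The pads swing forward as they close: fully open they stand 13 mm farther back than shut.
Start: joints at [1.113, 0.053, 1.613, -0, 1.476, -0.119], TCP at [0.208, 0.589, 0.248] pointing down, gripper open.
Joint ranges: [-3.01, 3.01], [-1.01, 2.22], [0.06, 2.58], [-1.02, 4.17], [0.09, 2.62], [-3.14, 3.14]. Speed limits (rad/s): [2.57, 2.57, 3.14, 3.14, 3.14, 3.14].

INTERFACE

Orientations are given as a unit quaternion [w, x, y, z].
In Python, from plant import state, grab_frame, camera_model, job_done, find_in, silhouettes, landmark_of gives the robot as it stands.
- The arm moves only by the shell command python3 -m crank 'ROWS'. ROWS is JSON, a list of rows, each an object with "angular": the turn, a rotation vector about the tool's x, y, z each as a share of 5 degrees, from -1 to 1, a list of three; "delta_pos": the shift along the tool's x, y, z each as a share of 3 cm, from -1 to 1, a list of three; "gripper": the opening, from 0 (shut) to 1 (fully open). In form: [{"angular": [ax, ay, az], "delta_pos": [tx, ty, tz], "gripper": gripper}, ...]. A call has 1 to 12 rows; each row shifts and turns the commanded pose from where the row before left it, along the tool's axes as they then stand; what a row does not reach is not made up. A row lasts 1/8 s, in which the tool goes at most 62.5 mm and 10.7 degrees, less where a joint would pass 70% of its speed; a pose out of reach is approached as far as the arm can. A call with a number of a shift or a turn outside -1 to 1 is refused whole. A call with a gripper value outside its range is refused whole. The fingers move at their own pace and stop on an object; the grip force is fixed at half the most. Time passes only in rows, so rows that do not move let the fingers close. It gives the time, the measured TCP pose, the force and the opening at its end, in the units of the state.
- state(): the state, without advancing time (a new reading comes with each control period).
- grab_frame(name): name is "side" or "top"; returns the picture (480x640x3 uint8, red, green, blue); there is no depth.
- camera_model(name): a dict with "camera_matrix" (3x3 intrinsics, pixels), "dist_coeffs" ([k1, k2, p1, p2, k3] as OpenCV has them; the pictures are not rectified), "rvec" (rotation vector, rad) and "tvec" (3), from world to camera coordinates, as OpenCV has them. Camera axes: x right, y down, z forward; pixel columns grow to the right and rows downward; lengths in m; the calibration is good to about 2 mm. A picture is of the moment at which its call begins. camera_model takes no time and is no camera call.
- job_done(): hands the job in, once; it reports no verdict.
Trained networks look in the newest picture that a camera, given by its name, has taken for a name from the list of things; names that differ only in an ending like _2 or _b are one class to them, and where a whole thing is asked for, a point or a joint stands for the part that bears it (a point fixed in the world has none). Each returns a list of dicts, best first, with "conf" (0 to 1); they miss things now and then, are a little off and sometimes report something else, mostly with a low value. They report only what shows in the picture. A call takes as long as a camera call.
- find_in(camera, target): "bbox" ([left, top, right, bottom] in pixels, round what is visible of it).
- silhouettes(camera, target): "mask" (480x640 bool, what is visible of it) and "bbox" ([left, top, right, bottom] in pixels, round what is visible of it).
- landmark_of(camera, target): "pixel" ([column, row] in pixels: a listed point, or the origin of a listed thing).
The state is a dict: "time": time; "joint_pos": joint angles; "joint_vel": joint speeds; "joint_efforts": joint torques, N m; "tool_pos": TCP position; "tool_rot": TCP orientation; "contact_force": force on the tool from outside, world axes, zero at the start; "ft_torque": the same for the moment, N m; "gripper_width": opening from 0.0 (shut) to 1.0 (fully open).
Only numpy, scipy, OpenCV 4.12 (cv2) and the standard library are available. Lean on these libraries where they do the work, as an engineer would, in place of code of your own. Each camera call takes 0.05 s, during which the arm holds its last target.

## Working session

There is one attempt and no reset: what is moved stays moved. The work goes in short steps, Python scripts to look and compute and a shell command to move; the robot and the scene stay as the last step left them, time stands still between calls to the robot, and variables do not carry over. Pictures are saved under pics/ and viewed, and the job is handed in when it is done.

```bash
ls; mkdir -p pics
python3 - <<'E'
from plant import *
import cv2
print(state())
for c in ("side","top"):
    im=grab_frame(c); cv2.imwrite(f"pics/{c}0.png",im[:,:,::-1])
    print(c,camera_model(c))
    for t in ("stamp","stirrup","tray","pivot","hook_bowl","pull_grip","date_stamp","stapler"):
        try: print(t,[(r['pixel'],round(r['conf'],2)) for r in landmark_of(c,t)][:3])
        except Exception as e: print(t,e)
E
```

```text
pics
{'time': 0.0, 'joint_pos': array([ 1.11301576e+00,  5.33544442e-02,  1.61430615e+00, -1.52840355e-05,
        1.47596285e+00, -1.18995946e-01]), 'joint_vel': array([-0.00062321,  0.00114986, -0.00100185, -0.0003641 ,  0.00123509,
       -0.00040842]), 'joint_efforts': array([-2.19455447e-03, -3.93679869e+01, -3.70180500e+01, -3.28662063e-04,
        7.15381073e-03, -1.44332273e-05]), 'tool_pos': array([0.20745415, 0.58894646, 0.24705721]), 'tool_rot': array([-2.81492266e-04,  1.68582580e-01,  9.85687010e-01, -9.75623540e-04]), 'contact_force': array([ 0.34192561, -0.26010382, -0.13108964]), 'ft_torque': array([ 0.00904406,  0.04343861, -0.00427089]), 'gripper_width': 0.998712016330947}
side {'camera_matrix': array([[479.14106232,   0.        , 322.76231207],
       [  0.        , 479.14106232, 248.11051155],
       [  0.        ,   0.        ,   1.        ]]), 'dist_coeffs': array([-0.01334219,  0.        ,  0.        ,  0.        ,  0.        ]), 'rvec': array([ 1.92158305, -0.57070017,  0.3325707 ]), 'tvec': array([-0.3888575 ,  0.4279198 ,  0.64982401])}
stamp [([395.6, 428.7
[... 223 characters left out ...]
.4, 330.4], 0.72)]
top {'camera_matrix': array([[530.82463049,   0.        , 322.53133696],
       [  0.        , 530.82463049, 239.49744663],
       [  0.        ,   0.        ,   1.        ]]), 'dist_coeffs': array([0.03618716, 0.        , 0.        , 0.        , 0.        ]), 'rvec': array([ 1.98689346, -2.1888663 ,  0.2760107 ]), 'tvec': array([0.21371287, 0.60475535, 1.37765512])}
stamp [([404.9, 259.8], 0.64)]
stirrup [([409.9, 252.8], 0.95)]
tray [([324.9, 283.2], 0.78), ([289.7, 266.3], 0.25)]
pivot [([318.5, 221.5], 0.62), ([325.1, 282.9], 0.55)]
hook_bowl [([286.6, 268.3], 0.53)]
pull_grip [([277.3, 277.4], 0.77)]
date_stamp [([378.5, 301.2], 0.76)]
stapler [([254.5, 307.9], 0.75)]
```

View pics/side0.png

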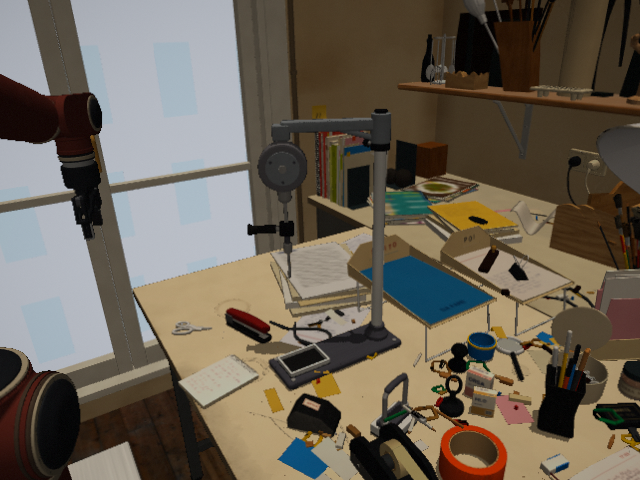

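View pics/top0.png

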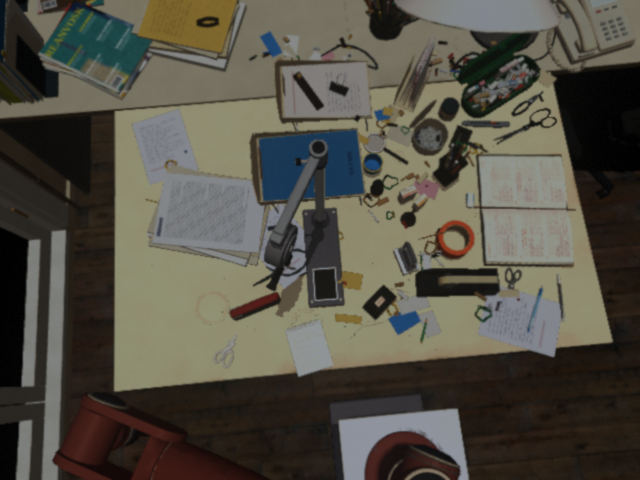

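```bash
cat > h.py <<'E'
import numpy as np, cv2
from plant import *
from scipy.optimize import least_squares
from scipy.spatial.transform import Rotation as R
CM={c:camera_model(c) for c in("side","top")}
def proj(c,P):
    m=CM[c]; return cv2.projectPoints(np.asarray(P,float).reshape(-1,3),m['rvec'],m['tvec'],m['camera_matrix'],m['dist_coeffs'])[0].reshape(-1,2)
def ray(c,px):
    m=CM[c]; Rm=cv2.Rodrigues(m['rvec'])[0]
    u=cv2.undistortPoints(np.array([[px]],float),m['camera_matrix'],m['dist_coeffs'])[0,0]
    return -Rm.T@m['tvec'], Rm.T@np.array([u[0],u[1],1.])
def atz(c,px,z):
    o,d=ray(c,px); return o+d*(z-o[2])/d[2]
def tri(ps,pt,x0=(.6,0,.1)):
    return least_squares(lambda X:np.r_[proj('side',X)[0]-ps,proj('top',X)[0]-pt],x0)
def crop(im,x0,y0,x1,y1,s,fn):
    cv2.imwrite(fn,cv2.resize(im[y0:y1,x0:x1,::-1],None,fx=s,fy=s,interpolation=cv2.INTER_CUBIC))
E
python3 - <<'E'
from h import *
P={'stamp':([395.6,428.7],[404.9,259.8],0),'stirrup':([398.8,379.5],[409.9,252.8],.103),'tray':([303.1,359.8],[324.9,283.2],.019),'pivot':([378.7,333.9],[318.5,221.5],.019),'bowl':([290.3,275.8],[286.6,268.3],.175),'grip':([261.7,229.4],[277.3,277.4],.285),'date':([314.1,422.8],[378.5,301.2],0),'stap':([246.4,330.4],[254.5,307.9],0)}
for k,(s,t,z) in P.items():
    r=tri(s,t); print(k,'tri',r.x.round(4),round(r.cost,1),'side',atz('side',s,z).round(3),'top',atz('top',t,z).round(3))
import cv2
s=cv2.imread('pics/side0.png')[:,:,::-1];t=cv2.imread('pics/top0.png')[:,:,::-1]
crop(s,230,100,450,470,1.6,'pics/s1.png') if 0 else None
crop(s,340,340,500,460,5,'pics/s1.png')
crop(np.clip(t*1.8,0,255).astype(np.uint8),230,130,430,330,3,'pics/t1.png')
crop(np.clip(s*1.3,0,255).astype(np.uint8),230,100,410,400,2,'pics/s2.png')
E
```

```text
stamp tri [ 0.5632 -0.078  -0.0049] 0.5 side [ 0.561 -0.082  0.   ] top [ 0.56  -0.076  0.   ]
stirrup tri [ 0.5634 -0.0773  0.1042] 5.5 side [ 0.568 -0.077  0.103] top [ 0.557 -0.074  0.103]
tray tri [0.5106 0.1588 0.021 ] 0.0 side [0.512 0.161 0.019] top [0.511 0.159 0.019]
pivot tri [0.7021 0.1554 0.0123] 7.3 side [0.702 0.147 0.019] top [0.692 0.159 0.019]
bowl tri [0.5364 0.2523 0.1716] 2.5 side [0.537 0.246 0.175] top [0.532 0.254 0.175]
grip tri [0.4901 0.2707 0.2849] 0.0 side [0.49  0.27  0.285] top [0.49  0.271 0.285]
date tri [ 0.4491  0.0136 -0.0029] 0.1 side [0.447 0.011 0.   ] top [0.449 0.014 0.   ]
stap tri [ 0.4661  0.3606 -0.0005] 0.4 side [0.467 0.36  0.   ] top [0.464 0.361 0.   ]
```

Run:
```python
from h import *
for c in("side","top"):
    grab_frame(c)
    for t in ("stamp","stirrup","tray","pivot","pull_grip","hook_bowl","swing_arm"):
        for r in silhouettes(c,t)[:1]:
            m=r['mask'];print(c,t,round(r['conf'],2),r['bbox'],m.sum())
            np.save(f'pics/{c}_{t}.npy',m)
```

```text
side stamp 0.92 [370.4, 374.9, 411.1, 436.0] 1215
side stirrup 0.78 [370.7, 370.7, 416.9, 438.0] 1084
side tray 0.57 [245.8, 107.6, 400.7, 387.6] 11770
side pivot 0.76 [248.1, 110.5, 404.7, 385.0] 11214
side pull_grip 0.28 [250.1, 203.4, 291.7, 278.2] 718
side hook_bowl 0.94 [248.1, 203.9, 295.0, 279.4] 754
side swing_arm 0.6 [248.0, 106.3, 389.9, 279.8] 5333
top stamp 0.94 [395.2, 242.1, 418.1, 274.1] 504
top stirrup 0.68 [390.6, 243.8, 417.8, 271.5] 528
top tray 0.64 [266.9, 137.5, 344.6, 307.9] 6728
top pivot 0.57 [260.9, 140.9, 346.4, 307.1] 6527
top pull_grip 0.85 [265.3, 258.2, 293.7, 290.1] 272
top hook_bowl 0.55 [265.5, 256.1, 292.7, 292.6] 252
top swing_arm 0.67 [265.3, 138.3, 325.9, 292.9] 2669
```

View pics/s1.png

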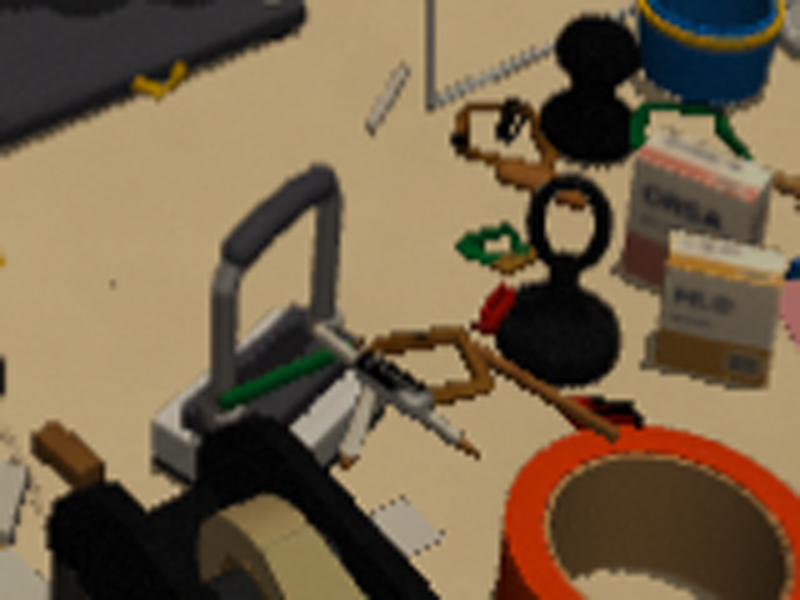

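View pics/t1.png

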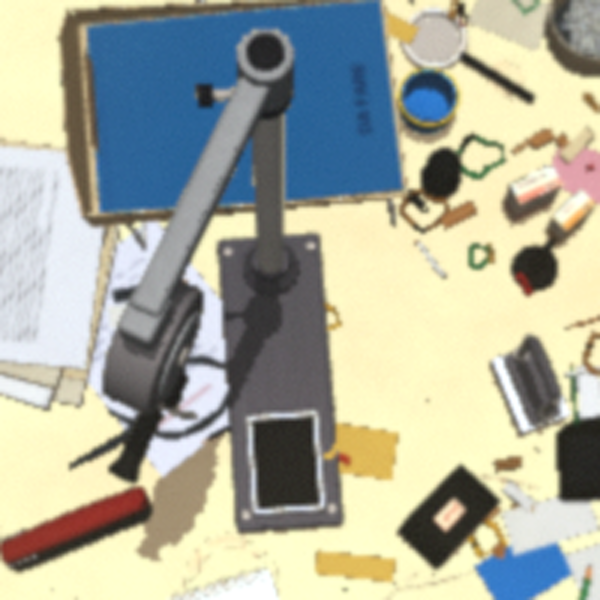

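View pics/s2.png

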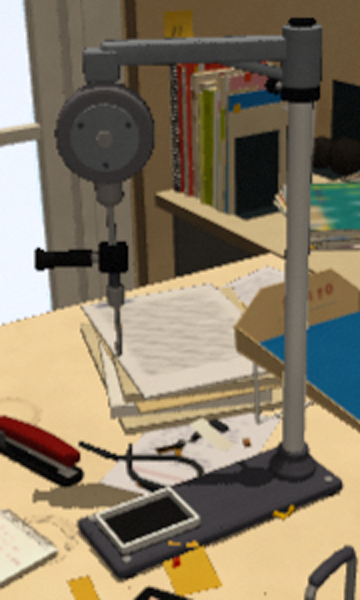

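```bash
cat > fit.py <<'E'
from h import *
T=lambda u,v:np.array([230+u/3-.33,130+v/3-.33]); S1=lambda u,v:np.array([340+u/5-.4,340+v/5-.4]); S2=lambda u,v:np.array([230+u/2-.25,100+v/2-.25])
def pose(p,L):
    c,s=np.cos(p[2]),np.sin(p[2]); L=np.asarray(L,float); return np.c_[p[0]+c*L[:,0]-s*L[:,1],p[1]+s*L[:,0]+c*L[:,1],L[:,2]]
# stand in tray frame, z world
obs=[('top',T(219,238),(.225,.05,.016)),('top',T(318,235),(.225,-.05,.016)),('top',T(341,525),(-.06,-.05,.016)),('top',T(236,531),(-.06,.05,.016)),
('top',T(283,463),(0,0,.028)),('side',S2(79,522),(-.06,.05,.016)),('side',S2(342,486),(.225,-.05,.016)),('side',S2(118,568),(-.06,-.05,.016))]
def res(p,obs): return np.concatenate([proj(c,pose(p,[l]))[0]-px for c,px,l in obs])
r=least_squares(res,[.51,.159,0],args=(obs,),loss='soft_l1',x_scale=[.01,.01,.1]); st=r.x
print('stand',st,res(st,obs).round(1))
ob2=[('top',T(533,343),(.03,0,.103)),('top',T(556,412),(-.03,0,.103)),('side',S1(232,255),(-.03,0,.103)),('side',S1(328,180),(.03,0,.103)),
('top',T(490,358),(.038,.025,.032)),('top',T(520,432),(-.038,.025,.032)),('side',S1(153,470),(-.038,.025,0)),('side',S1(153,430),(-.038,.025,.032))]
r=least_squares(res,[.562,-.078,0.2],args=(ob2,),loss='soft_l1',x_scale=[.01,.01,.1]); sp=r.x
print('stamp',sp,res(sp,ob2).round(1))
piv=pose(st,[(.19,0,.019)])[0]; g=np.array([.4901,.2707]); d=piv[:2]-g
print('pivot',piv,'arm yaw',np.arctan2(d[1],d[0]),'angle', -np.arctan2(d[1],d[0])+0, st[2]-np.arctan2(d[1],d[0]),np.hypot(*d))
np.save('st.npy',st);np.save('sp.npy',sp)
for c in('side','top'):
    im=cv2.imread(f'pics/{c}0.png'); im=np.clip(im*1.4,0,255).astype(np.uint8); K=4
    im=cv2.resize(im,None,fx=K,fy=K,interpolation=cv2.INTER_CUBIC)
    def pl(P,col,cl=True): cv2.polylines(im,[((proj(c,P)+.5)*K).astype(int)],cl,col,1)
    B=lambda x0,x1,y0,y1,z:[(x0,y0,z),(x1,y0,z),(x1,y1,z),(x0,y1,z)]
    for z in(0,.032): pl(pose(sp,B(-.038,.038,-.025,.025,z)),(0,0,255))
    pl(pose(sp,[(-.03,0,.032),(-.03,0,.103),(.03,0,.103),(.03,0,.032)]),(0,255,0),False)
    pl(pose(st,B(-.06,.225,-.05,.05,.016)),(0,0,255)); pl(pose(st,B(-.042,.042,-.029,.029,.028)),(255,0,255))
    pl(pose(st,[(.19,0,.019),(.19,0,.52)]),(0,255,0),False)
    x0,y0,x1,y1={'side':(260,320,430,445),'top':(300,210,430,310)}[c]
    cr=im[y0*K:y1*K,x0*K:x1*K]; cv2.imwrite(f'pics/ov_{c}.png',cr)
E
python3 fit.py
```

```text
stand [ 0.50900618  0.15978823 -0.0292088 ] [-0.5 -0.   0.8 -1.3  0.7 -0.2 -0.3  0.2  0.6 -0.5 -2.6 -1.9  0.9 -2.9
 -1.1  1.5]
stamp [ 0.55826847 -0.07911847  0.28795163] [-0.2 -2.   1.5 -4.7 -0.7  1.  -0.1 -2.1  1.1 -0.1  2.2 -0.1 -0.8  0.3
 -0.6 -5.5]
pivot [0.69892514 0.15423935 0.019     ] arm yaw -0.5087315753975092 angle 0.5087315753975092 0.4795227759606252 0.23910462198546018
```

View pics/ov_side.png

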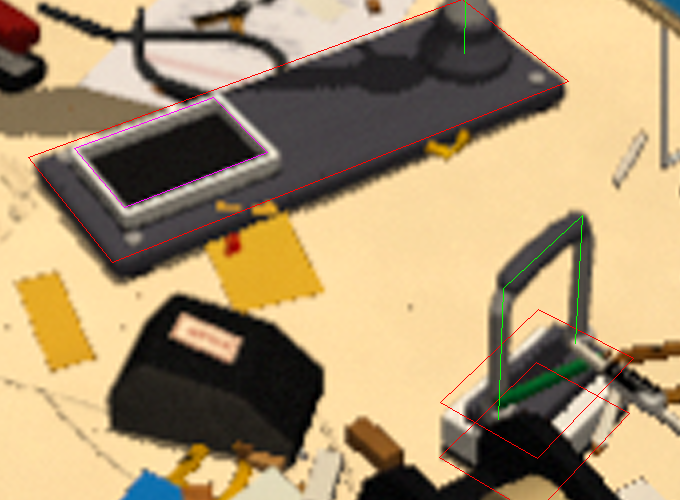

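View pics/ov_top.png

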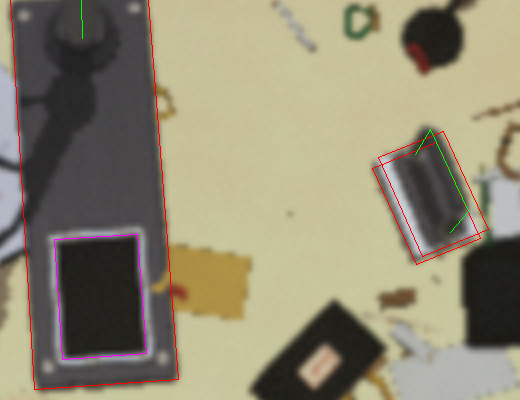

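Run:
```python
from h import *
t=cv2.imread('pics/top0.png')[:,:,::-1];s=cv2.imread('pics/side0.png')[:,:,::-1]
b=lambda t,k:np.clip(t*k,0,255).astype(np.uint8)
crop(b(t,1.3),385,235,430,280,13,'pics/t_st.png')
crop(b(t,2.0),300,255,350,310,10,'pics/t_tr.png')
```

```text
(no output)
```

View pics/t_st.png

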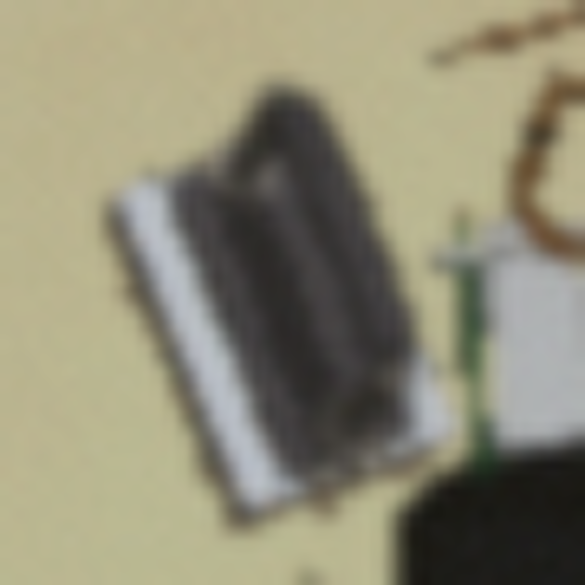

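View pics/t_tr.png

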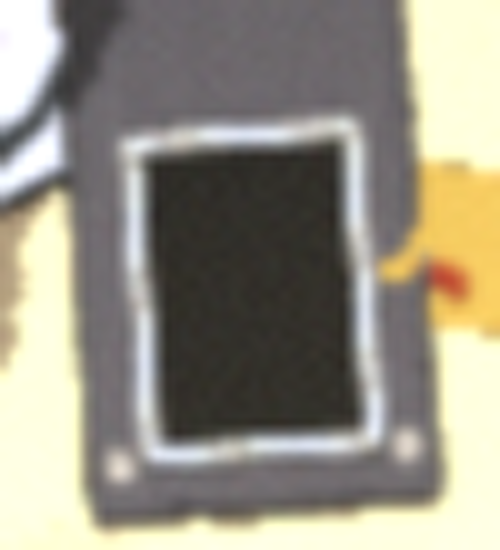

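```bash
cat > fit2.py <<'E'
from fit import *
A=lambda u,v:np.array([385+(u+.5)/13-.5,235+(v+.5)/13-.5]); Bq=lambda u,v:np.array([300+(u+.5)/10-.5,255+(v+.5)/10-.5])
o=[('top',A(116,190),(.038,.025,.032)),('top',A(240,508),(-.038,.025,.032)),('top',A(447,435),(-.038,-.025,.032)),('top',A(335,240),(0,0,.104))]
r=least_squares(res,sp,args=(o,),x_scale=[.01,.01,.1]);print('stamp top',r.x,res(r.x,o).round(1))
o=[('top',Bq(u,v),(x,y,.028)) for (u,v),x,y in [((142,155),.042,.029),((342,137),.042,-.029),((363,428),-.042,-.029),((165,447),-.042,.029)]]
o+=[('top',T(219,238),(.225,.05,.016)),('top',T(318,235),(.225,-.05,.016)),('top',T(341,525),(-.06,-.05,.016)),('top',T(236,531),(-.06,.05,.016))]
r=least_squares(res,st,args=(o,),x_scale=[.01,.01,.1]);print('stand top',r.x,res(r.x,o).round(1))
# side tray lip inner corners from ov_side (4x, off 260,320)
Sv=lambda u,v:np.array([260+(u+.5)/4-.5,320+(v+.5)/4-.5])
o=[('side',Sv(u,v),(x,y,.028)) for (u,v),x,y in [((80,153),-.042,.029),((130,212),-.042,-.029),((270,157),.042,-.029),((222,98),.042,.029)]]
r=least_squares(res,st,args=(o,),x_scale=[.01,.01,.1]);print('stand side',r.x,res(r.x,o).round(1))
o=[('side',Sv(503,278),(-.03,0,.103)),('side',Sv(578,222),(.03,0,.103)),('side',Sv(440,455),(-.038,.025,0)),('side',Sv(442,418),(-.038,.025,.032)),('side',Sv(553,322),(.038,.025,.032))]
r=least_squares(res,sp,args=(o,),x_scale=[.01,.01,.1]);print('stamp side',r.x,res(r.x,o).round(1))
E
python3 fit2.py
```

```text
stand [ 0.50900618  0.15978823 -0.0292088 ] [-0.5 -0.   0.8 -1.3  0.7 -0.2 -0.3  0.2  0.6 -0.5 -2.6 -1.9  0.9 -2.9
 -1.1  1.5]
stamp [ 0.55826847 -0.07911847  0.28795163] [-0.2 -2.   1.5 -4.7 -0.7  1.  -0.1 -2.1  1.1 -0.1  2.2 -0.1 -0.8  0.3
 -0.6 -5.5]
pivot [0.69892514 0.15423935 0.019     ] arm yaw -0.5087315753975092 angle 0.5087315753975092 0.4795227759606252 0.23910462198546018
stamp top [ 0.55687111 -0.07463077  0.232202  ] [-0.4 -0.3 -0.2  0.4  0.7  0.3 -0.  -0.3]
stand top [ 0.50847435  0.15962772 -0.02819675] [-0.5 -0.4  0.2 -0.   0.3  0.7 -0.9  0.2 -0.6  0.1  0.8 -1.1  0.8 -0.
 -0.2  0.4]
stand side [ 0.50978078  0.15504911 -0.03696569] [-0.1 -0.5 -0.2 -0.1  0.9 -0.1 -0.6  0.7]
stamp side [ 0.55677707 -0.08262296  0.23874424] [-0.2  3.6  2.4  0.1 -0.1  1.3 -0.4 -3.4 -1.8 -1.8]
```

```bash
cat > plan.py <<'E'
from h import *
def Rdown(yaw_y,lean=0,heading=None):
    """tool y horizontal at angle yaw_y; z down (or leaned)"""
    y=np.array([np.cos(yaw_y),np.sin(yaw_y),0]); z=np.array([0,0,-1.]); 
    if lean: z=np.array([np.sin(lean)*np.cos(heading),np.sin(lean)*np.sin(heading),-np.cos(lean)])
    return np.c_[np.cross(y,z),y,z]
def cur():
    s=state(); q=s['tool_rot']; return np.array(s['tool_pos']),R.from_quat([q[1],q[2],q[3],q[0]])
def rows(wps,start=None,g=1):
    """wps: list of (pos,Rmat,n) ; n rows each"""
    p,r=start or cur()
    for pt,Rt,n in wps:
        Rt=R.from_matrix(Rt); rv=(r.inv()*Rt).as_rotvec()/n; dp=(np.asarray(pt)-p)/n
        for i in range(n):
            d=r.inv().apply(dp)/.03; a=rv/np.radians(5)
            d=d.round(2);a=a.round(2)
            f='' if max(abs(d).max(),abs(a).max())<=1 else ' !!'
            print('{"angular":%s,"delta_pos":%s,"gripper":%g}'%(str((a+0).tolist()),str((d+0).tolist()),g),f)
            p=p+r.apply(d*.03); r=r*R.from_rotvec(a*np.radians(5))
        print('--',p.round(4),r.apply([0,0,1]).round(3),r.apply([0,1,0]).round(3))
def show():
    s=state(); print('t',round(s['time'],2),'p',s['tool_pos'].round(4),'q',s['joint_pos'].round(3),'F',s['contact_force'].round(1),'g',round(s['gripper_width'],3)); p,r=cur(); print(r.as_matrix().round(3).tolist())
E
python3 - <<'E'
from plan import *
show()
D=Rdown(np.pi/2+.235); p,r=cur(); R0=r.as_matrix()
R1=R0@R.from_rotvec([0,0,-np.radians(33)/2]).as_matrix()
rows([((.30,.31,.245),R1,11),((.41,.05,.245),D,10),((.557,-.077,.17),D,8)])
E
```

```text
t 1.7 p [0.2077 0.5895 0.2483] q [ 1.113  0.053  1.613  0.     1.476 -0.119] F [ 0.5 -0.4 -0.7] g 0.999
[[-0.943, 0.332, -0.0], [0.332, 0.943, -0.0], [0.0, -0.0, -1.0]]
{"angular":[0.0, 0.0, -0.3],"delta_pos":[-0.55, -0.71, 0.01],"gripper":1} 
{"angular":[0.0, 0.0, -0.3],"delta_pos":[-0.53, -0.72, 0.01],"gripper":1} 
{"angular":[0.0, 0.0, -0.3],"delta_pos":[-0.51, -0.73, 0.01],"gripper":1} 
{"angular":[0.0, 0.0, -0.3],"delta_pos":[-0.49, -0.75, 0.01],"gripper":1} 
{"angular":[0.0, 0.0, -0.3],"delta_pos":[-0.47, -0.76, 0.01],"gripper":1} 
{"angular":[0.0, 0.0, -0.3],"delta_pos":[-0.45, -0.77, 0.01],"gripper":1} 
{"angular":[0.0, 0.0, -0.3],"delta_pos":[-0.43, -0.78, 0.01],"gripper":1} 
{"angular":[0.0, 0.0, -0.3],"delta_pos":[-0.41, -0.79, 0.01],"gripper":1} 
{"angular":[0.0, 0.0, -0.3],"delta_pos":[-0.39, -0.8, 0.01],"gripper":1} 
{"angular":[0.0, 0.0, -0.3],"delta_pos":[-0.37, -0.81, 0.01],"gripper":1} 
{"angular":[0.0, 0.0, -0.3],"delta_pos":[-0.34, -0.82, 0.01],"gripper":1} 
-- [0.3007 0.3101 0.245 ] [-0. -0. -1.] [ 0.051  0.999 -0.   ]
{"angular":[0.0, 0.0, -0.33],"delta_pos":[-0
[... 724 characters left out ...]
245 ] [-0. -0. -1.] [-0.235  0.972 -0.   ]
{"angular":[0.0, 0.0, 0.0],"delta_pos":[-0.47, -0.66, 0.31],"gripper":1} 
{"angular":[0.0, 0.0, 0.0],"delta_pos":[-0.47, -0.66, 0.31],"gripper":1} 
{"angular":[0.0, 0.0, 0.0],"delta_pos":[-0.47, -0.66, 0.31],"gripper":1} 
{"angular":[0.0, 0.0, 0.0],"delta_pos":[-0.47, -0.66, 0.31],"gripper":1} 
{"angular":[0.0, 0.0, 0.0],"delta_pos":[-0.47, -0.66, 0.31],"gripper":1} 
{"angular":[0.0, 0.0, 0.0],"delta_pos":[-0.47, -0.66, 0.31],"gripper":1} 
{"angular":[0.0, 0.0, 0.0],"delta_pos":[-0.47, -0.66, 0.31],"gripper":1} 
{"angular":[0.0, 0.0, 0.0],"delta_pos":[-0.47, -0.66, 0.31],"gripper":1} 
-- [ 0.5569 -0.0777  0.1706] [-0. -0. -1.] [-0.235  0.972 -0.   ]
```

```bash
python3 -m crank '[{"angular":[0,0,-0.3],"delta_pos":[-0.55,-0.71,0],"gripper":1},{"angular":[0,0,-0.3],"delta_pos":[-0.53,-0.72,0],"gripper":1},{"angular":[0,0,-0.3],"delta_pos":[-0.51,-0.73,0],"gripper":1},{"angular":[0,0,-0.3],"delta_pos":[-0.49,-0.75,0],"gripper":1},{"angular":[0,0,-0.3],"delta_pos":[-0.47,-0.76,0],"gripper":1},{"angular":[0,0,-0.3],"delta_pos":[-0.45,-0.77,0],"gripper":1},{"angular":[0,0,-0.3],"delta_pos":[-0.43,-0.78,0],"gripper":1},{"angular":[0,0,-0.3],"delta_pos":[-0.41,-0.79,0],"gripper":1},{"angular":[0,0,-0.3],"delta_pos":[-0.39,-0.8,0],"gripper":1},{"angular":[0,0,-0.3],"delta_pos":[-0.37,-0.81,0],"gripper":1},{"angular":[0,0,-0.3],"delta_pos":[-0.34,-0.82,0],"gripper":1}]'; python3 -c "
from plan import *
show()"
```

```text
time: 3.08
tool_pos: [0.3009, 0.3093, 0.2485]
tool_rot: [0.0, 0.025, 1.0, 0.0]
contact_force: [0.4, -0.1, -0.4]
gripper_width: 1.0
t 3.08 p [0.3009 0.3093 0.2485] q [ 0.626 -0.441  2.04  -0.     1.542 -0.895] F [ 0.4 -0.1 -0.4] g 1.0
[[-0.999, 0.05, 0.0], [0.05, 0.999, 0.0], [-0.0, 0.0, -1.0]]
```

```bash
python3 -m crank '[{"angular":[0,0,-0.33],"delta_pos":[-0.41,-0.85,0],"gripper":1},{"angular":[0,0,-0.33],"delta_pos":[-0.38,-0.86,0],"gripper":1},{"angular":[0,0,-0.33],"delta_pos":[-0.36,-0.87,0],"gripper":1},{"angular":[0,0,-0.33],"delta_pos":[-0.33,-0.88,0],"gripper":1},{"angular":[0,0,-0.33],"delta_pos":[-0.31,-0.89,0],"gripper":1},{"angular":[0,0,-0.33],"delta_pos":[-0.28,-0.9,0],"gripper":1},{"angular":[0,0,-0.33],"delta_pos":[-0.26,-0.91,0],"gripper":1},{"angular":[0,0,-0.33],"delta_pos":[-0.23,-0.91,0],"gripper":1},{"angular":[0,0,-0.33],"delta_pos":[-0.2,-0.92,0],"gripper":1},{"angular":[0,0,-0.33],"delta_pos":[-0.18,-0.92,0],"gripper":1}]' && python3 -m crank '[{"angular":[0,0,0],"delta_pos":[-0.47,-0.66,0.33],"gripper":1},{"angular":[0,0,0],"delta_pos":[-0.47,-0.66,0.33],"gripper":1},{"angular":[0,0,0],"delta_pos":[-0.47,-0.66,0.33],"gripper":1},{"angular":[0,0,0],"delta_pos":[-0.47,-0.66,0.33],"gripper":1},{"angular":[0,0,0],"delta_pos":[-0.47,-0.66,0.33],"gripper":1},{"angular":[0,0,0],"delta_pos":[-0.47,-0.66,0.33],"gripper":1},{"angular":[0,0,0],"delta_pos":[-0.47,-0.66,0.33],"gripper":1},{"angular":[0,0,0],"delta_pos":[-0.47,-0.66,0.33],"gripper":1},{"angular":[0,0,0],"delta_pos":[0,0,0],"gripper":1}]'
python3 - <<'E'
from plan import *
show()
for c,b in (('side',(280,250,480,450)),('top',(340,200,500,320))):
    im=grab_frame(c); p,r=cur()
    im=np.ascontiguousarray(im); K=4
    a=np.clip(im[b[1]:b[3],b[0]:b[2],::-1]*(1.5 if c=='top' else 1.2),0,255).astype(np.uint8); a=cv2.resize(a,None,fx=K*.75,fy=K*.75,interpolation=cv2.INTER_CUBIC)
    for l in ([0,0,0],[0,0,-.05],[0,.04,0],[0,-.04,0]):
        q=((proj(c,p+r.apply(l))[0]-b[:2])*K*.75).astype(int); cv2.circle(a,tuple(int(v) for v in q),3,(0,0,255),-1)
    cv2.imwrite(f'pics/g1_{c}.png',a)
E
```

```text
time: 4.32
tool_pos: [0.4103, 0.0488, 0.2485]
tool_rot: [0.0, -0.119, 0.993, -0.0]
contact_force: [-0.2, 0.7, -0.1]
gripper_width: 0.995
time: 5.45
tool_pos: [0.5569, -0.0784, 0.1681]
tool_rot: [-0.001, -0.118, 0.993, 0.0]
contact_force: [0.3, 0.6, -0.6]
gripper_width: 0.999
t 5.45 p [ 0.5569 -0.0784  0.1681] q [-0.272 -0.032  1.835 -0.     1.34  -2.079] F [ 0.3  0.6 -0.6] g 0.999
[[-0.972, -0.234, -0.002], [-0.234, 0.972, 0.001], [0.002, 0.001, -1.0]]
```

View pics/g1_side.png

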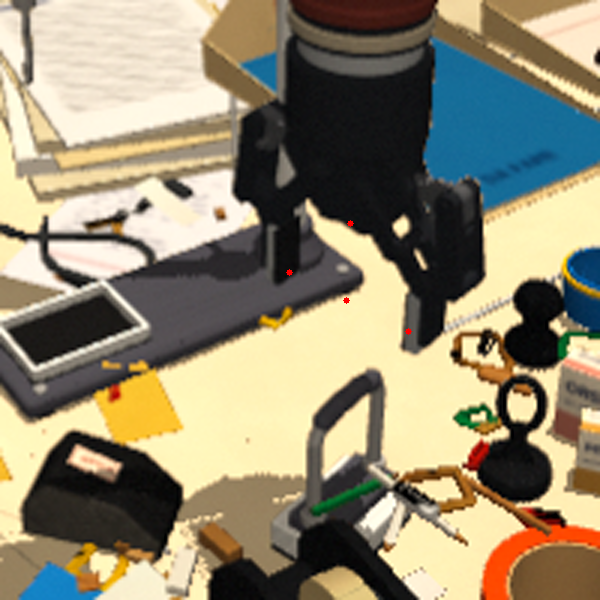

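View pics/g1_top.png

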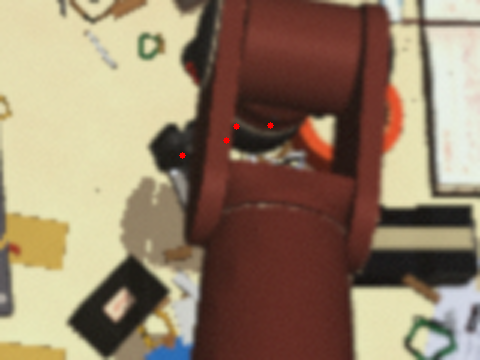

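```bash
python3 -m crank '[{"angular":[0,0,0],"delta_pos":[0,0.03,0.75],"gripper":1},{"angular":[0,0,0],"delta_pos":[0,0.03,0.75],"gripper":1},{"angular":[0,0,0],"delta_pos":[0,0,0.73],"gripper":1},{"angular":[0,0,0],"delta_pos":[0,0,0],"gripper":0.5},{"angular":[0,0,0],"delta_pos":[0,0,0],"gripper":0},{"angular":[0,0,0],"delta_pos":[0,0,0],"gripper":0},{"angular":[0,0,0],"delta_pos":[0,0,0],"gripper":0},{"angular":[0,0,0],"delta_pos":[0,0,0],"gripper":0}]'; python3 -c "
from plan import *
show()"
```

```text
time: 6.55
tool_pos: [0.5571, -0.0764, 0.1034]
tool_rot: [0.001, -0.118, 0.993, -0.001]
contact_force: [-0.9, -1.2, 3.6]
gripper_width: 0.122
t 6.55 p [ 0.5571 -0.0764  0.1034] q [-0.268  0.038  1.881 -0.     1.221 -2.076] F [-0.9 -1.2  3.6] g 0.122
[[-0.972, -0.235, 0.002], [-0.235, 0.972, -0.001], [-0.001, -0.001, -1.0]]
```

```bash
python3 -m crank '[{"angular":[0,0,0],"delta_pos":[0,0,0],"gripper":0},{"angular":[0,0,0],"delta_pos":[0,0,-0.4],"gripper":0},{"angular":[0,0,0],"delta_pos":[0,0,-0.8],"gripper":0},{"angular":[0,0,0],"delta_pos":[0,0,-0.8],"gripper":0},{"angular":[0,0,0],"delta_pos":[0,0,0],"gripper":0}]'
python3 - <<'E'
from plan import *
show()
im=grab_frame('side'); crop(im,280,250,480,450,3,'pics/g2_side.png')
E
```

```text
time: 7.18
tool_pos: [0.5575, -0.076, 0.164]
tool_rot: [0.002, -0.118, 0.993, -0.0]
contact_force: [0.6, -0.6, -3.1]
gripper_width: 0.115
t 7.17 p [ 0.5575 -0.076   0.164 ] q [-0.268 -0.03   1.841  0.     1.328 -2.076] F [ 0.6 -0.6 -3.1] g 0.115
[[-0.972, -0.235, 0.004], [-0.235, 0.972, -0.001], [-0.003, -0.001, -1.0]]
```

View pics/g2_side.png

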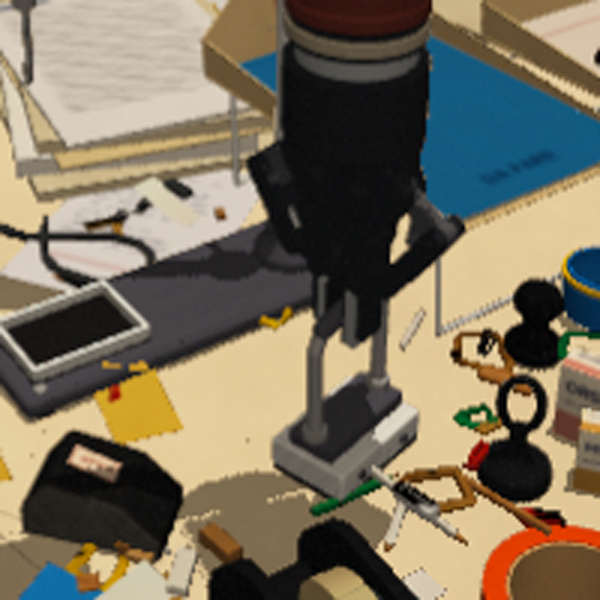

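```bash
cat > fit3.py <<'E'
from fit import *
V=lambda u,v:np.array([280+(u+.5)/3-.5,250+(v+.5)/3-.5])
z=.0606
o=[('side',V(274,470),(-.038,.025,z)),('side',V(351,502),(-.038,-.025,z)),('side',V(416,446),(.038,-.025,z)),('side',V(274,437),(-.038,.025,z+.032)),('side',V(346,474),(-.038,-.025,z+.032)),('side',V(418,412),(.038,-.025,z+.032))]
for n in (0,1):
    f=(lambda p:res(p,o)) if n==0 else (lambda p:res(p[:3],[(c,px,(l[0],l[1],l[2]+p[3])) for c,px,l in o]))
    r=least_squares(f,[.557,-.076,.235]+[0]*n,x_scale=[.01,.01,.1]+[.01]*n);print('stamp held side',r.x,f(r.x).round(1))
o=[('side',V(u,v),(x,y,.028)) for (u,v),x,y in [((-9+2,330),-.042,.029),((38,372),-.042,-.029),((143,325),.042,-.029),((100,290),.042,.029)]]
r=least_squares(res,st,args=(o,),x_scale=[.01,.01,.1]);print('stand side',r.x,res(r.x,o).round(1))
E
python3 fit3.py | tail -3
```

```text
stamp held side [ 0.55770758 -0.08146488  0.27596215] [-0.7  1.7 -1.9  5.   1.2 -0.7 -0.4 -2.1  0.4 -0.8  1.5 -4. ]
stamp held side [ 0.60164412 -0.0324178   0.25395527 -0.05879695] [ 1.6  0.9 -2.3  3.2 -0.7  0.2  1.8 -1.5 -0.  -1.1 -0.4 -1.7]
stand side [0.50633581 0.15319413 0.02519741] [ 1.  -0.3 -0.1  0.3 -0.2  0.9 -0.7 -0.9]
```

Run:
```python
from plan import *
D=Rdown(np.pi/2-.029); p,r=cur()
rows([((.54,.0,.18),r.as_matrix()@R.from_rotvec([0,0,np.radians(5)]).as_matrix(),4),((.51,.15,.18),D,7),((.509,.1595,.18),D,1),((.509,.1595,.145),D,2)],g=0)
```

```text
{"angular":[0.0, 0.0, 0.25],"delta_pos":[-0.02, 0.65, -0.15],"gripper":0} 
{"angular":[0.0, 0.0, 0.25],"delta_pos":[0.0, 0.65, -0.15],"gripper":0} 
{"angular":[0.0, 0.0, 0.25],"delta_pos":[0.01, 0.65, -0.15],"gripper":0} 
{"angular":[0.0, 0.0, 0.25],"delta_pos":[0.03, 0.65, -0.15],"gripper":0} 
-- [5.401e-01 4.000e-04 1.803e-01] [ 0.001  0.    -1.   ] [-0.149  0.989 -0.   ]
{"angular":[0.0, 0.0, 0.29],"delta_pos":[0.04, 0.73, 0.0],"gripper":0} 
{"angular":[0.0, 0.0, 0.29],"delta_pos":[0.05, 0.72, 0.0],"gripper":0} 
{"angular":[0.0, 0.0, 0.29],"delta_pos":[0.07, 0.72, 0.0],"gripper":0} 
{"angular":[0.0, 0.0, 0.29],"delta_pos":[0.09, 0.72, 0.0],"gripper":0} 
{"angular":[0.0, 0.0, 0.29],"delta_pos":[0.11, 0.72, 0.0],"gripper":0} 
{"angular":[0.0, 0.0, 0.29],"delta_pos":[0.13, 0.72, 0.0],"gripper":0} 
{"angular":[0.0, 0.0, 0.29],"delta_pos":[0.14, 0.71, 0.0],"gripper":0} 
-- [0.51   0.15   0.1803] [ 0.001  0.    -1.   ] [0.027 1.    0.   ]
{"angular":[0.0, 0.01, 0.02],"delta_pos":[0.04, 0.32, 0.01],"gripper":0} 
-- [0.509  0.1596 0.18  ] [-0.  0. -1.] [0.029 1.    0.   ]
{"angular":[0.0, 0.0, 0.0],"delta_pos":[0.0, 0.0, 0.58],"gripper":0} 
{"angular":[0.0, 0.0, 0.0],"delta_pos":[0.0, 0.0, 0.58],"gripper":0} 
-- [0.509  0.1596 0.1452] [-0.  0. -1.] [0.029 1.    0.   ]
```

```bash
python3 -m crank '[{"angular":[0,0,0.25],"delta_pos":[-0.02,0.4,-0.15],"gripper":0},{"angular":[0,0,0.25],"delta_pos":[0,0.65,-0.15],"gripper":0},{"angular":[0,0,0.25],"delta_pos":[0.01,0.65,-0.15],"gripper":0},{"angular":[0,0,0.25],"delta_pos":[0.03,0.65,-0.15],"gripper":0},{"angular":[0,0,0.29],"delta_pos":[0.04,0.73,0],"gripper":0},{"angular":[0,0,0.29],"delta_pos":[0.05,0.72,0],"gripper":0},{"angular":[0,0,0.29],"delta_pos":[0.07,0.72,0],"gripper":0},{"angular":[0,0,0.29],"delta_pos":[0.09,0.72,0],"gripper":0},{"angular":[0,0,0.29],"delta_pos":[0.11,0.72,0],"gripper":0},{"angular":[0,0,0.29],"delta_pos":[0.13,0.5,0],"gripper":0},{"angular":[0,0,0],"delta_pos":[0,0,0],"gripper":0}]'
python3 - <<'E'
from plan import *
show()
im=grab_frame('side'); crop(im,190,190,450,430,2.5,'pics/g3_side.png')
im=grab_frame('top'); crop(np.clip(im*1.5,0,255).astype(np.uint8),200,130,440,350,2.5,'pics/g3_top.png')
E
```

```text
time: 8.6
tool_pos: [0.5146, 0.1153, 0.178]
tool_rot: [-0.002, -0.0, 1.0, -0.0]
contact_force: [-0.2, -1.4, -3.2]
gripper_width: 0.118
t 8.6 p [0.5146 0.1153 0.178 ] q [ 0.079 -0.126  1.906  0.     1.365 -1.492] F [-0.2 -1.4 -3.2] g 0.118
[[-1.0, -0.0, -0.004], [-0.0, 1.0, -0.0], [0.004, -0.0, -1.0]]
```

View pics/g3_side.png

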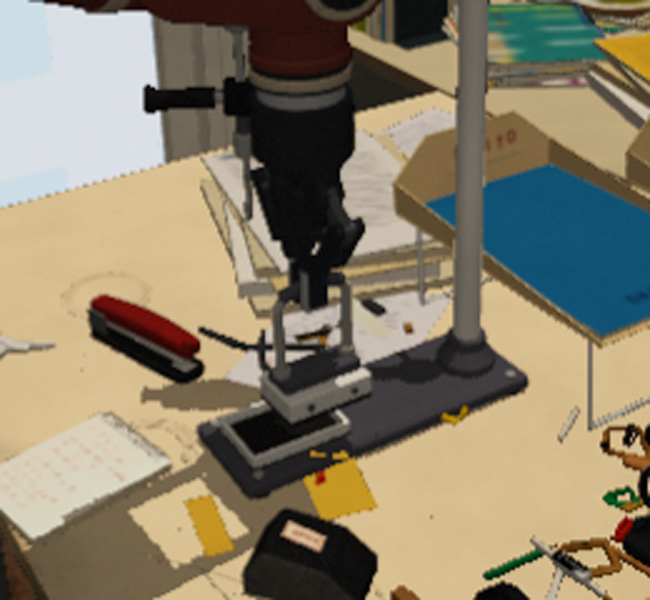

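View pics/g3_top.png

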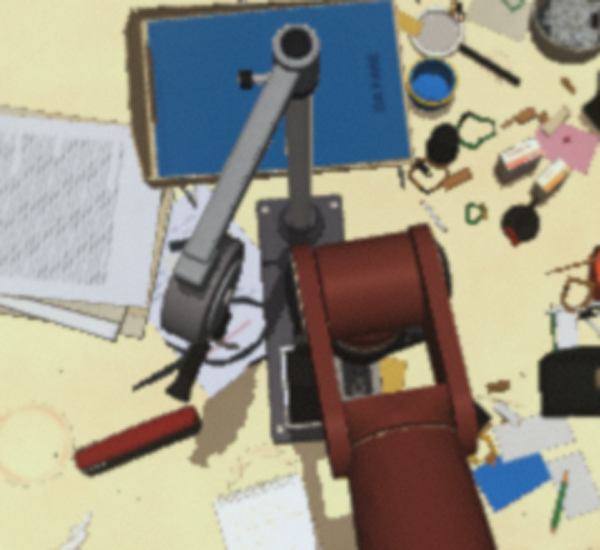

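Run:
```python
from plan import *
D=Rdown(np.pi/2-.029); p,r=cur()
rows([((.555,.0,.13),D,6),((.555,0,.104),D,3)],g=0)
```

```text
{"angular":[0.0, 0.0, 0.05],"delta_pos":[-0.22, -0.63, 0.27],"gripper":0} 
{"angular":[0.0, 0.0, 0.05],"delta_pos":[-0.22, -0.63, 0.27],"gripper":0} 
{"angular":[0.0, 0.0, 0.05],"delta_pos":[-0.23, -0.63, 0.27],"gripper":0} 
{"angular":[0.0, 0.0, 0.05],"delta_pos":[-0.23, -0.63, 0.27],"gripper":0} 
{"angular":[0.0, 0.0, 0.05],"delta_pos":[-0.23, -0.63, 0.27],"gripper":0} 
{"angular":[0.0, 0.0, 0.05],"delta_pos":[-0.24, -0.63, 0.27],"gripper":0} 
-- [5.550e-01 4.000e-04 1.302e-01] [-0.002 -0.001 -1.   ] [ 0.028  1.    -0.001]
{"angular":[0.0, -0.01, 0.01],"delta_pos":[0.0, 0.0, 0.29],"gripper":0} 
{"angular":[0.0, -0.01, 0.01],"delta_pos":[0.0, 0.0, 0.29],"gripper":0} 
{"angular":[0.0, -0.01, 0.01],"delta_pos":[0.0, 0.0, 0.29],"gripper":0} 
-- [5.550e-01 4.000e-04 1.041e-01] [ 0.    -0.001 -1.   ] [ 0.03   1.    -0.001]
```

```bash
python3 -m crank '[{"angular":[0,0,0.05],"delta_pos":[-0.22,-0.63,0.27],"gripper":0},{"angular":[0,0,0.05],"delta_pos":[-0.22,-0.63,0.27],"gripper":0},{"angular":[0,0,0.05],"delta_pos":[-0.23,-0.63,0.27],"gripper":0},{"angular":[0,0,0.05],"delta_pos":[-0.23,-0.63,0.27],"gripper":0},{"angular":[0,0,0.05],"delta_pos":[-0.23,-0.63,0.27],"gripper":0},{"angular":[0,0,0.05],"delta_pos":[-0.23,-0.63,0.27],"gripper":0},{"angular":[0,0,0],"delta_pos":[0,0,0.3],"gripper":0},{"angular":[0,0,0],"delta_pos":[0,0,0.3],"gripper":0},{"angular":[0,0,0],"delta_pos":[0,0,0.25],"gripper":0},{"angular":[0,0,0],"delta_pos":[0,0,0],"gripper":0}]'
python3 - <<'E'
from plan import *
show()
E
```

```text
time: 9.95
tool_pos: [0.5546, 0.0014, 0.1051]
tool_rot: [-0.001, 0.014, 1.0, 0.0]
contact_force: [-0.1, -0.7, -3.2]
gripper_width: 0.116
t 9.95 p [0.5546 0.0014 0.1051] q [-0.132  0.021  1.896  0.     1.227 -1.675] F [-0.1 -0.7 -3.2] g 0.116
[[-1.0, 0.027, -0.002], [0.027, 1.0, 0.0], [0.002, 0.0, -1.0]]
```

```bash
python3 -m crank '[{"angular":[0,0,0],"delta_pos":[0,0,0.07],"gripper":0},{"angular":[0,0,0],"delta_pos":[0,0,0.03],"gripper":0}]'
python3 - <<'E'
from plan import *
show()
E
```

```text
time: 10.2
tool_pos: [0.5556, 0.0009, 0.1035]
tool_rot: [0.0, 0.014, 1.0, -0.0]
contact_force: [-1.1, 0.7, 1.1]
gripper_width: 0.116
t 10.2 p [0.5556 0.0009 0.1035] q [-0.132  0.023  1.896 -0.     1.222 -1.675] F [-1.1  0.7  1.1] g 0.116
[[-1.0, 0.028, 0.0], [0.028, 1.0, -0.0], [-0.0, -0.0, -1.0]]
```

```bash
python3 -m crank '[{"angular":[0,0,0],"delta_pos":[0,0,0],"gripper":0.6},{"angular":[0,0,0],"delta_pos":[0,0,0],"gripper":0.6},{"angular":[0,0,0],"delta_pos":[0,0,0],"gripper":0.6},{"angular":[0,-1,0],"delta_pos":[0,0,0],"gripper":0.6},{"angular":[0,-1,0],"delta_pos":[0,0,0],"gripper":0.6},{"angular":[0,-1,0],"delta_pos":[0,0,0],"gripper":0.6},{"angular":[0,-1,0],"delta_pos":[0,0,0],"gripper":0.6},{"angular":[0,-1,0],"delta_pos":[0,0,0],"gripper":0.6},{"angular":[0,-1,0],"delta_pos":[0,0,0],"gripper":0.6},{"angular":[0,0,0],"delta_pos":[0,0,0],"gripper":0.6}]'
python3 - <<'E'
from plan import *
show()
im=grab_frame('side'); crop(im,230,190,470,430,2.5,'pics/g4_side.png')
E
```

```text
time: 11.45
tool_pos: [0.554, 0.0009, 0.1021]
tool_rot: [0.258, 0.014, 0.966, -0.004]
contact_force: [0.3, 0.6, 0.7]
gripper_width: 0.599
t 11.45 p [0.554  0.0009 0.1021] q [-0.165 -0.264  2.224  0.111  0.667 -1.777] F [0.3 0.6 0.7] g 0.599
[[-0.867, 0.028, 0.498], [0.025, 1.0, -0.014], [-0.498, 0.0, -0.867]]
```

View pics/g4_side.png

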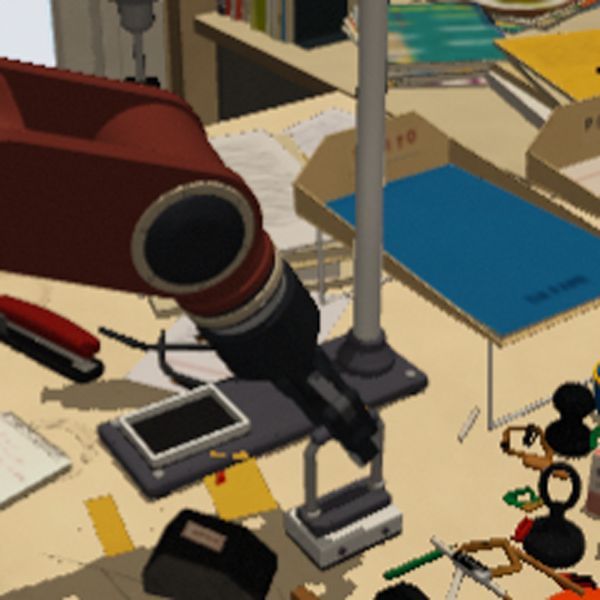

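```bash
python3 -m crank '[{"angular":[0,0,0],"delta_pos":[0,0,0],"gripper":0},{"angular":[0,0,0],"delta_pos":[0,0,0],"gripper":0},{"angular":[0,0,0],"delta_pos":[0,0,0],"gripper":0},{"angular":[0,0,0],"delta_pos":[0,0,0],"gripper":0}]'
python3 - <<'E'
from plan import *
show()
p,r=cur(); D=Rdown(np.pi/2-.029,np.radians(30),-.029)
rows([((.55,.01,.165),r.as_matrix(),4),((.51,.1595,.165),D,8)],g=0)
for c in('side','top'):
    im=grab_frame(c)
    for t in('stamp','stirrup','tray','pivot'): print(c,t,[(x['pixel'],round(x['conf'],2)) for x in landmark_of(c,t)[:2]])
crop(np.clip(im*1.5,0,255).astype(np.uint8),250,200,410,320,5,'pics/g5_top.png')
E
```

```text
time: 12.0
tool_pos: [0.5561, 0.0005, 0.1039]
tool_rot: [0.259, 0.014, 0.966, -0.004]
contact_force: [-0.6, -0.7, 2.8]
gripper_width: 0.12
t 12.0 p [5.561e-01 5.000e-04 1.039e-01] q [-0.165 -0.263  2.22   0.111  0.666 -1.777] F [-0.6 -0.7  2.8] g 0.12
[[-0.865, 0.028, 0.501], [0.024, 1.0, -0.014], [-0.501, -0.0, -0.865]]
{"angular":[0.0, 0.0, 0.0],"delta_pos":[-0.21, 0.08, -0.47],"gripper":0} 
{"angular":[0.0, 0.0, 0.0],"delta_pos":[-0.21, 0.08, -0.47],"gripper":0} 
{"angular":[0.0, 0.0, 0.0],"delta_pos":[-0.21, 0.08, -0.47],"gripper":0} 
{"angular":[0.0, 0.0, 0.0],"delta_pos":[-0.21, 0.08, -0.47],"gripper":0} 
-- [0.5499 0.0103 0.1653] [ 0.501 -0.014 -0.865] [ 0.028  1.    -0.   ]
{"angular":[0.0, 0.0, 0.0],"delta_pos":[0.16, 0.62, -0.09],"gripper":0} 
{"angular":[0.0, 0.0, 0.0],"delta_pos":[0.16, 0.62, -0.09],"gripper":0} 
{"angular":[0.0, 0.0, 0.0],"delta_pos":[0.16, 0.62, -0.09],"gripper":0} 
{"angular":[0.0, 0.0, 0.0],"delta_pos":[0.16, 0.62, -0.09],"gripper":0} 
{"angular":[0.0, 0.0, 0.0],"delta_pos":[0.16, 0.62, -0.09],"gripper":0} 
{"angular":[0.0, 0.0, 0.0],"delta_pos":[0.16, 0.62, -0.09],"gripper":0} 
{"angular":[0.0, 0.0, 0.0],"delta_pos":[0.16, 0.62, -0.09],"gripper":0} 
{"angular":[0.0, 0.0, 0.0],"delta_pos":[0.16, 0.62, -0.09],"gripper":0} 
-- [0.51   0.1603 0.1647] [ 0.501 -0.014 -0.865] [ 0.028  1.    -0.   ]
side stamp []
side stirrup [([369.0, 355.4], 0.91)]
side tray [([304.8, 363.9], 0.76)]
side pivot [([377.4, 334.6], 0.78)]
top stamp [([378.7, 259.3], 0.49)]
top stirrup []
top tray [([323.2, 283.4], 0.57)]
top pivot [([322.2, 218.2], 0.8)]
```

View pics/g5_top.png

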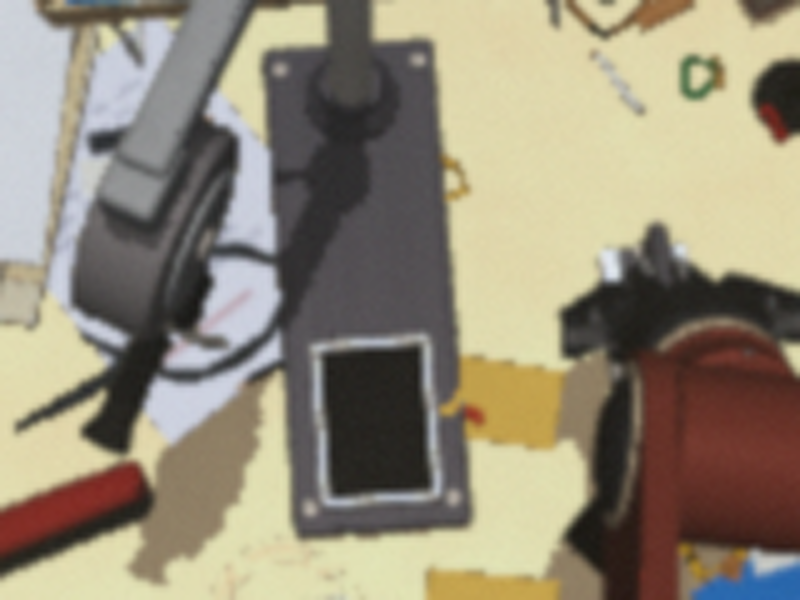

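```bash
python3 - <<'E'
from h import *
print(atz('side',(369,355.4),.103),atz('side',(304.8,363.9),.019),atz('side',(303.1,359.8),.019),atz('top',(378.7,259.3),0),atz('top',(323.2,283.4),.019))
E
python3 -m crank '[{"angular":[0,0,0],"delta_pos":[-0.21,0,-0.35],"gripper":0},{"angular":[0,0,0],"delta_pos":[-0.21,0.08,-0.47],"gripper":0},{"angular":[0,0,0],"delta_pos":[-0.21,0.08,-0.47],"gripper":0},{"angular":[0,0,0],"delta_pos":[-0.21,0.16,-0.5],"gripper":0},{"angular":[0,0,0],"delta_pos":[0.16,0.5,-0.1],"gripper":0},{"angular":[0,0,0],"delta_pos":[0.16,0.62,-0.1],"gripper":0},{"angular":[0,0,0],"delta_pos":[0.16,0.62,-0.1],"gripper":0},{"angular":[0,0,0],"delta_pos":[0.16,0.62,-0.1],"gripper":0},{"angular":[0,0,0],"delta_pos":[0.16,0.62,-0.1],"gripper":0},{"angular":[0,0,0],"delta_pos":[0.16,0.62,-0.1],"gripper":0},{"angular":[0,0,0],"delta_pos":[0.16,0.62,-0.1],"gripper":0},{"angular":[0,0,0],"delta_pos":[0.16,0.5,-0.1],"gripper":0}]'
python3 -m crank '[{"angular":[0,0,0],"delta_pos":[0,0,0],"gripper":0}]'
python3 - <<'E'
from plan import *
show()
im=grab_frame('side'); crop(im,210,190,450,430,2.5,'pics/g6_side.png');print(landmark_of('side','stirrup')[:1],landmark_of('side','tray')[:1])
im=grab_frame('top');crop(np.clip(im*1.5,0,255).astype(np.uint8),250,200,410,320,5,'pics/g6_top.png')
E
```

```text
[0.56641863 0.00576089 0.103     ] [0.50753996 0.14726516 0.019     ] [0.51150053 0.16126321 0.019     ] [ 0.5687125  -0.00171383  0.        ] [0.51133074 0.16339556 0.019     ]
time: 14.0
tool_pos: [0.509, 0.1544, 0.1647]
tool_rot: [0.259, 0.014, 0.966, -0.003]
contact_force: [0.9, -0.4, -3.8]
gripper_width: 0.116
time: 14.12
tool_pos: [0.5091, 0.1544, 0.1645]
tool_rot: [0.259, 0.013, 0.966, -0.003]
contact_force: [0.6, -0.4, -3.0]
gripper_width: 0.123
t 14.12 p [0.5091 0.1544 0.1645] q [ 0.213 -0.402  2.214 -0.162  0.824 -1.252] F [ 0.6 -0.4 -3. ] g 0.123
[[-0.865, 0.026, 0.5], [0.023, 1.0, -0.013], [-0.5, 0.0, -0.866]]
[{'pixel': [302.6, 299.9], 'conf': 0.55}] [{'pixel': [299.3, 360.6], 'conf': 0.86}]
```

View pics/g6_side.png

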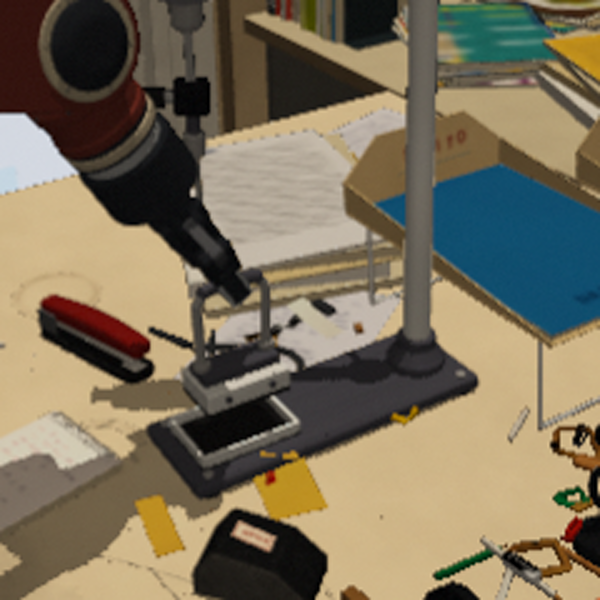

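View pics/g6_top.png

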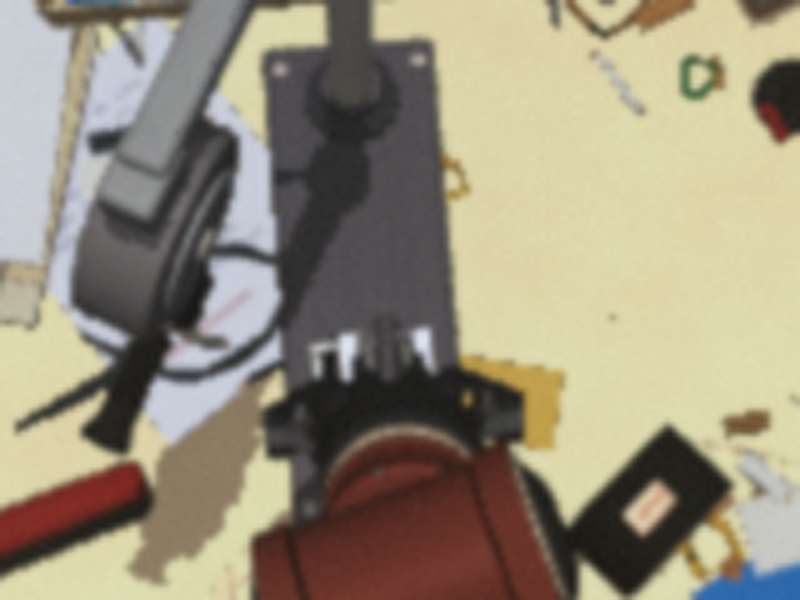

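Run:
```python
from plan import *
st=np.load('st.npy')
c=lambda P:proj('top',P)
def pose(x,y,yaw,L): 
    L=np.array(L,float);k,s=np.cos(yaw),np.sin(yaw); return np.c_[x+k*L[:,0]-s*L[:,1],y+s*L[:,0]+k*L[:,1],L[:,2]]
z=.0611
P=pose(.5091,.1544,-.028,[(.038,.025,z+.032),(.038,-.025,z+.032)])
print('top crop px',((proj('top',P)-[250,200]+.5)*5).round(0).tolist())
L=[(-.038,.025,z+.032),(-.038,-.025,z+.032),(.038,-.025,z+.032),(-.038,.025,z),(-.038,-.025,z),(.038,-.025,z),(-.03,0,z+.103),(.03,0,z+.103)]
P=pose(.5091,.1544,-.028,L); print('side crop px',((proj('side',P)-[210,190]+.5)*2.5).round(0).tolist())
P=pose(.509,.1595,-.029,[(a,b,.028) for a in(-.042,.042) for b in(-.029,.029)]); 
print('tray side',((proj('side',P)-[210,190]+.5)*2.5).round(0).tolist()); print('tray top',((proj('top',P)-[250,200]+.5)*5).round(0).tolist())
im=grab_frame('side')
crop(im,270,285,345,385,8,'pics/g7_side.png')
P=pose(.5091,.1544,-.028,L); print('side crop8 px',((proj('side',P)-[270,285]+.5)*8).round(0).tolist())
```

```text
top crop px [[334.0, 331.0], [427.0, 325.0]]
side crop px [[176.0, 356.0], [204.0, 387.0], [287.0, 357.0], [179.0, 389.0], [206.0, 420.0], [288.0, 390.0], [193.0, 292.0], [261.0, 271.0]]
tray side [[203.0, 455.0], [172.0, 418.0], [293.0, 420.0], [259.0, 386.0]]
tray top [[434.0, 492.0], [329.0, 499.0], [422.0, 343.0], [319.0, 350.0]]
side crop8 px [[83.0, 380.0], [172.0, 478.0], [440.0, 382.0], [91.0, 485.0], [180.0, 585.0], [443.0, 487.0], [139.0, 174.0], [354.0, 106.0]]
```

View pics/g7_side.png

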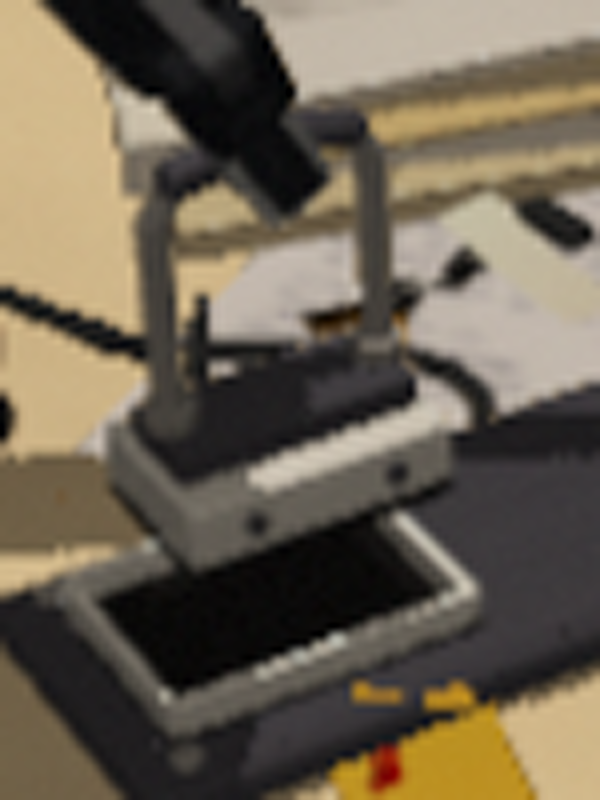

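Run:
```python
from h import *
im=cv2.imread('pics/g6_top.png'); a=im[270:430,270:470]; cv2.imwrite('pics/g8.png',cv2.resize(a,None,fx=3,fy=3))
```

```text
(no output)
```

View pics/g8.png

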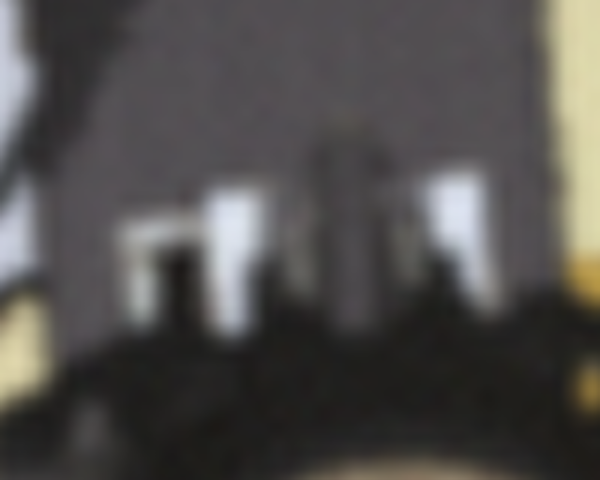

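```bash
python3 -m crank '[{"angular":[0,0,0],"delta_pos":[0.02,0.25,0],"gripper":0},{"angular":[0,0,0],"delta_pos":[0,0,0],"gripper":0},{"angular":[0,0,0],"delta_pos":[0.16,0,0.28],"gripper":0},{"angular":[0,0,0],"delta_pos":[0.16,0,0.28],"gripper":0},{"angular":[0,0,0],"delta_pos":[0.16,0,0.28],"gripper":0},{"angular":[0,0,0],"delta_pos":[0.05,0,0.09],"gripper":0},{"angular":[0,0,0],"delta_pos":[0.05,0,0.09],"gripper":0},{"angular":[0,0,0],"delta_pos":[0.03,0,0.05],"gripper":0},{"angular":[0,0,0],"delta_pos":[0,0,0],"gripper":0}]'
python3 - <<'E'
from plan import *
show()
im=grab_frame('side'); crop(im,260,285,360,385,6,'pics/g9_side.png')
E
```

```text
time: 15.5
tool_pos: [0.5094, 0.1608, 0.1267]
tool_rot: [0.259, 0.014, 0.966, -0.004]
contact_force: [-0.5, -0.6, -3.5]
gripper_width: 0.12
t 15.5 p [0.5094 0.1608 0.1267] q [ 0.229 -0.338  2.235 -0.189  0.744 -1.206] F [-0.5 -0.6 -3.5] g 0.12
[[-0.866, 0.028, 0.5], [0.024, 1.0, -0.014], [-0.5, 0.0, -0.866]]
```

View pics/g9_side.png

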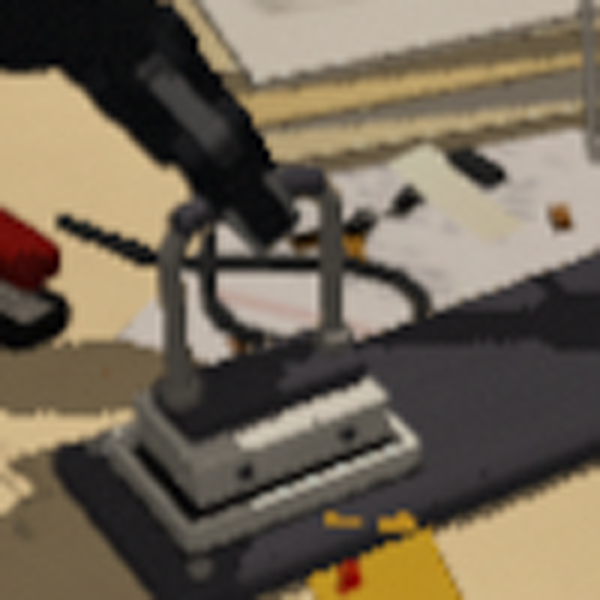

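```bash
python3 -m crank '[{"angular":[0,0,0],"delta_pos":[0.04,0,0.06],"gripper":0},{"angular":[0,0,0],"delta_pos":[0.03,0,0.05],"gripper":0},{"angular":[0,0,0],"delta_pos":[0,0,0],"gripper":0}]'
python3 -c "
from plan import *
show()"
```

```text
time: 15.92
tool_pos: [0.5093, 0.1609, 0.1229]
tool_rot: [0.259, 0.014, 0.966, -0.004]
contact_force: [0.8, -0.3, -2.7]
gripper_width: 0.119
t 15.93 p [0.5093 0.1609 0.1229] q [ 0.23  -0.332  2.238 -0.191  0.735 -1.204] F [ 0.8 -0.3 -2.7] g 0.119
[[-0.865, 0.028, 0.5], [0.024, 1.0, -0.014], [-0.501, 0.0, -0.866]]
```

```bash
python3 -m crank '[{"angular":[0,0,0],"delta_pos":[0.02,0,0.03],"gripper":0},{"angular":[0,0,0],"delta_pos":[0.02,0,0.03],"gripper":0}]'
python3 -c "
from plan import *
show()"
```

```text
time: 16.18
tool_pos: [0.5105, 0.1609, 0.123]
tool_rot: [0.261, 0.013, 0.965, -0.004]
contact_force: [-7.7, -2.6, 10.0]
gripper_width: 0.121
t 16.18 p [0.5105 0.1609 0.123 ] q [ 0.23  -0.33   2.237 -0.193  0.731 -1.202] F [-7.7 -2.6 10. ] g 0.121
[[-0.864, 0.028, 0.503], [0.024, 1.0, -0.014], [-0.503, -0.0, -0.864]]
```

```bash
python3 -m crank '[{"angular":[0,0,0],"delta_pos":[0,0,0],"gripper":0.6},{"angular":[0,0,0],"delta_pos":[0,0,0],"gripper":0.6},{"angular":[0,0,0],"delta_pos":[0,0,0],"gripper":0.6},{"angular":[0,0,0],"delta_pos":[0,0,-0.7],"gripper":0.6},{"angular":[0,0,0],"delta_pos":[0,0,-1],"gripper":0.6},{"angular":[0,0,0],"delta_pos":[0,0,-1],"gripper":0.6},{"angular":[0,0,0],"delta_pos":[0,0,-1],"gripper":0.6}]'
python3 - <<'E'
from plan import *
show()
im=grab_frame('side'); crop(im,260,270,360,390,6,'pics/h1_side.png')
L=[(c,t,landmark_of(c,t)[:1]) for c in('side',) for t in('stamp','stirrup','tray','pull_grip','hook_bowl')]
im=grab_frame('top'); crop(np.clip(im*1.5,0,255).astype(np.uint8),250,200,410,320,5,'pics/h1_top.png')
L+=[(c,t,landmark_of(c,t)[:1]) for c in('top',) for t in('stamp','stirrup','tray','pull_grip','hook_bowl')]
for l in L: print(l)
E
```

```text
time: 17.05
tool_pos: [0.4529, 0.1624, 0.2173]
tool_rot: [0.259, 0.014, 0.966, -0.004]
contact_force: [1.2, 0.0, 0.6]
gripper_width: 0.602
t 17.05 p [0.4529 0.1624 0.2173] q [ 0.27  -0.617  2.263 -0.176  0.998 -1.215] F [1.2 0.  0.6] g 0.602
[[-0.866, 0.028, 0.5], [0.024, 1.0, -0.014], [-0.5, 0.0, -0.866]]
('side', 'stamp', [{'pixel': [306.2, 361.7], 'conf': 0.91}])
('side', 'stirrup', [{'pixel': [303.9, 316.4], 'conf': 0.78}])
('side', 'tray', [{'pixel': [302.3, 360.9], 'conf': 0.81}])
('side', 'pull_grip', [{'pixel': [262.2, 227.2], 'conf': 0.91}])
('side', 'hook_bowl', [{'pixel': [289.7, 276.0], 'conf': 0.86}])
('top', 'stamp', [{'pixel': [326.7, 281.4], 'conf': 0.8}])
('top', 'stirrup', [{'pixel': [324.1, 275.8], 'conf': 0.94}])
('top', 'tray', [{'pixel': [321.5, 283.3], 'conf': 0.7}])
('top', 'pull_grip', [{'pixel': [275.7, 277.8], 'conf': 0.55}])
('top', 'hook_bowl', [{'pixel': [286.7, 266.1], 'conf': 0.7}])
```

View pics/h1_side.png

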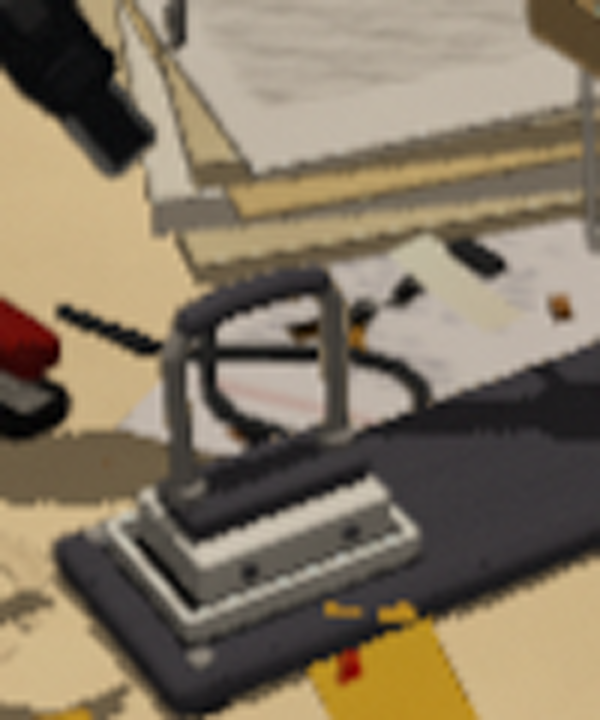

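View pics/h1_top.png

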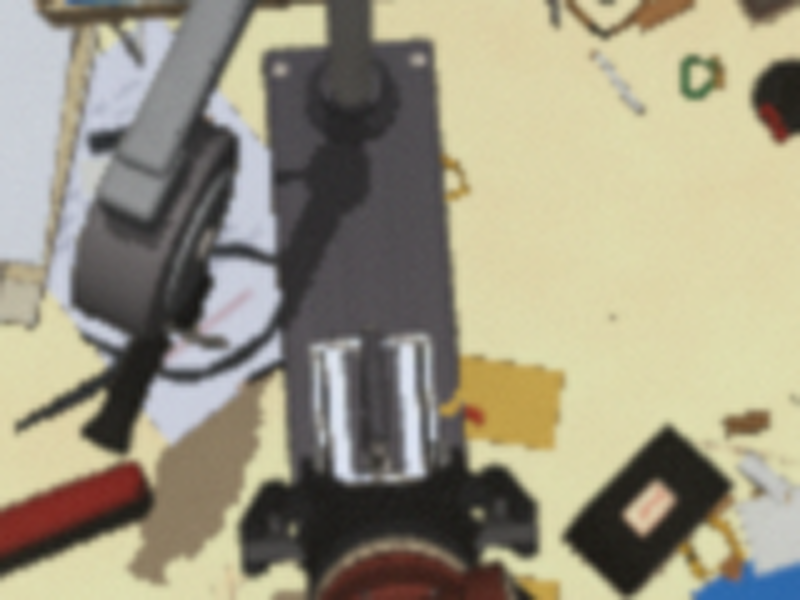

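```bash
cat > kin.py <<'E'
from plan import *
def fkR(q): return (R.from_euler('z',q[0])*R.from_euler('y',q[1]+q[2])*R.from_euler('z',q[3])*R.from_euler('y',q[4])*R.from_euler('z',q[5]))
def fk(q,k):
    a1,d,h,L2,e,L3,L=k
    v=np.array([a1,d,h])+R.from_euler('y',q[1]).apply([0,0,L2])+R.from_euler('y',q[1]+q[2]).apply([e,0,L3])
    return R.from_euler('z',q[0]).apply(v)+fkR(q).apply([0,0,L])
data=[([.2077,.5895,.2483],[1.113,.053,1.613,0,1.476,-.119]),([.3009,.3093,.2485],[.626,-.441,2.04,0,1.542,-.895]),([.5569,-.0784,.1681],[-.272,-.032,1.835,0,1.34,-2.079]),
([.5571,-.0764,.1034],[-.268,.038,1.881,0,1.221,-2.076]),([.554,.0009,.1021],[-.165,-.264,2.224,.111,.667,-1.777]),([.5091,.1544,.1645],[.213,-.402,2.214,-.162,.824,-1.252]),([.4529,.1624,.2173],[.27,-.617,2.263,-.176,.998,-1.215])]
f=lambda k:np.concatenate([fk(np.array(q),k)-p for p,q in data])
k=least_squares(f,[0,.07,.2,.45,0,.4,.3]).x
if __name__=='__main__': print(k.round(4),np.abs(f(k)).max())
lo=np.array([-3.01,-1.01,.06,-1.02,.09,-3.14]);hi=np.array([3.01,2.22,2.58,4.17,2.62,3.14])
R6=None
def ik(p,Rm,q0):
    Rt=R.from_matrix(Rm)
    g=lambda q:np.r_[(fk(q,k)-p)*10,(fkR(q).inv()*Rt*RC).as_rotvec()]
    s=least_squares(g,np.clip(q0,lo+.01,hi-.01),bounds=(lo,hi)); return s.x,np.abs(s.fun).max()
# const tool rotation offset
q=np.array(data[-1][1]); Rm=np.array([[-0.866,0.028,0.5],[0.024,1.0,-0.014],[-0.5,0,-0.866]])
RC=R.from_matrix(Rm).inv()*fkR(q); RC=R.from_rotvec([0,0,np.round(RC.as_rotvec()[2]/(np.pi/2))*np.pi/2])
E
python3 kin.py
cat > k2.py <<'E'
from kin import *
piv=np.array([.699,.155]); 
def target(th,draw,lean,r=.238,yst=-.029,off=0.002):
    h=yst-th; d=np.array([np.cos(h),np.sin(h)]); G=np.r_[piv-r*d,.285-draw]
    Rm=Rdown(np.pi/2+h,lean,h); return G+off*Rm[:,2],Rm
if __name__=='__main__':
    print('RC',RC.as_rotvec())
    for lean in (25,30,35,40,45):
        q=np.array([.5,-.6,2.2,-.5,1,-1.2])
        for th,dr in ((.477,0),(.477,.103),(.25,.103),(0,.103),(0,0)):
            p,Rm=target(th,dr,np.radians(lean)); q,e=ik(p,Rm,q); print(lean,th,dr,p.round(3),q.round(2),round(e,4))
E
python3 k2.py
```

```text
[-6.000e-04  7.410e-02  2.372e-01  4.262e-01  9.500e-02  6.105e-01
  2.621e-01] 0.00029620540356058156
RC [ 0.          0.         -1.57079633]
25 0.477 0 [0.492 0.27  0.283] [ 0.54 -0.23  1.86 -0.39  1.3  -0.46] 0.0
25 0.477 0.103 [0.492 0.27  0.18 ] [ 0.54 -0.15  1.97 -0.42  1.13 -0.38] 0.0
25 0.25 0.103 [0.471 0.22  0.18 ] [ 0.43 -0.33  2.12 -0.33  1.04 -0.74] 0.0
25 0 0.103 [0.462 0.162 0.18 ] [ 0.25 -0.5   2.24 -0.14  0.99 -1.24] 0.0
25 0 0 [0.462 0.162 0.283] [ 0.25 -0.57  2.11 -0.12  1.19 -1.27] 0.0
30 0.477 0 [0.492 0.27  0.283] [ 0.58 -0.24  1.89 -0.48  1.27 -0.4 ] 0.0
30 0.477 0.103 [0.492 0.27  0.18 ] [ 0.58 -0.16  1.99 -0.52  1.1  -0.3 ] 0.0
30 0.25 0.103 [0.471 0.22  0.18 ] [ 0.47 -0.36  2.15 -0.42  0.99 -0.66] 0.0
30 0 0.103 [0.462 0.162 0.18 ] [ 0.26 -0.55  2.29 -0.18  0.91 -1.2 ] 0.0
30 0 0 [0.462 0.162 0.283] [ 0.26 -0.63  2.16 -0.16  1.11 -1.24] 0.0
35 0.477 0 [0.492 0.27  0.283] [ 0.61 -0.25  1.92 -0.58  1.24 -0.33] 0.0
35 0.477 0.103 [0.492 0.27  0.18 ] [ 0.61 -0.16  2.01 -0.62  1.08 -0.21] 0.0
35 0.25 0.103 [0.471 0.22  0.18 ] [ 0.5  -0.38  2.19 -0.52  0.94 -0.56
[... 183 characters left out ...]
64 -0.26  1.94 -0.68  1.21 -0.25] 0.0
40 0.477 0.103 [0.492 0.27  0.18 ] [ 0.64 -0.15  2.03 -0.74  1.07 -0.12] 0.0
40 0.25 0.103 [0.471 0.22  0.18 ] [ 0.53 -0.39  2.22 -0.64  0.89 -0.46] 0.0
40 0 0.103 [0.462 0.162 0.18 ] [ 0.29 -0.64  2.38 -0.3   0.75 -1.09] 0.0
40 0 0 [0.462 0.162 0.283] [ 0.29 -0.73  2.26 -0.25  0.95 -1.17] 0.0
45 0.477 0 [0.492 0.27  0.284] [ 0.68 -0.26  1.97 -0.78  1.2  -0.18] 0.0
45 0.477 0.103 [0.492 0.27  0.181] [ 0.68 -0.14  2.05 -0.85  1.06 -0.02] 0.0
45 0.25 0.103 [0.472 0.22  0.181] [ 0.56 -0.4   2.26 -0.77  0.86 -0.34] 0.0
45 0 0.103 [0.463 0.162 0.181] [ 0.31 -0.68  2.43 -0.39  0.67 -1.01] 0.0
45 0 0 [0.463 0.162 0.284] [ 0.31 -0.77  2.31 -0.31  0.87 -1.12] 0.0
```

Run:
```python
from k2 import *
p,Rm=target(.477,0,np.radians(35)); print(p, tri([262.2,227.2],[275.7,277.8]).x)
p=np.array([.491,.2705,.2835])
pre=p-.085*Rm[:,2]
rows([((.42,.20,.30),cur()[1].as_matrix(),4),(pre,Rm,6)],g=.7)
print(pre, Rm.round(3).tolist())
```

```text
[0.49182713 0.2697984  0.2833617 ] [0.49096887 0.27343622 0.28813749]
{"angular":[0.0, 0.0, 0.0],"delta_pos":[-0.1, 0.31, -0.75],"gripper":0.7} 
{"angular":[0.0, 0.0, 0.0],"delta_pos":[-0.1, 0.31, -0.75],"gripper":0.7} 
{"angular":[0.0, 0.0, 0.0],"delta_pos":[-0.1, 0.31, -0.75],"gripper":0.7} 
{"angular":[0.0, 0.0, 0.0],"delta_pos":[-0.1, 0.31, -0.75],"gripper":0.7} 
-- [0.42   0.2004 0.2997] [ 0.499 -0.015 -0.867] [ 0.028  1.    -0.   ]
{"angular":[0.49, -0.17, 0.77],"delta_pos":[-0.27, 0.52, -0.19],"gripper":0.7} 
{"angular":[0.49, -0.17, 0.77],"delta_pos":[-0.24, 0.53, -0.2],"gripper":0.7} 
{"angular":[0.49, -0.17, 0.77],"delta_pos":[-0.21, 0.54, -0.22],"gripper":0.7} 
{"angular":[0.49, -0.17, 0.77],"delta_pos":[-0.17, 0.54, -0.24],"gripper":0.7} 
{"angular":[0.49, -0.17, 0.77],"delta_pos":[-0.14, 0.54, -0.27],"gripper":0.7} 
{"angular":[0.49, -0.17, 0.77],"delta_pos":[-0.11, 0.54, -0.29],"gripper":0.7} 
-- [0.4484 0.2939 0.353 ] [ 0.503 -0.279 -0.818] [ 0.485  0.875 -0.   ]
[0.44835536 0.2941302  0.35312792] [[-0.717, 0.485, 0.502], [0.397, 0.875, -0.278], [-0.574, 0.0, -0.819]]
```

Run:
```python
from k2 import *
p,Rm=target(.477,0,np.radians(35)); 
p=np.array([.491,.2715,.2845])
pre=p-.085*Rm[:,2]
rows([((.40,.20,.36),cur()[1].as_matrix(),6),(pre,Rm,6)],g=.7)
```

```text
{"angular":[0.0, 0.0, 0.0],"delta_pos":[-0.14, 0.2, -0.85],"gripper":0.7} 
{"angular":[0.0, 0.0, 0.0],"delta_pos":[-0.14, 0.2, -0.85],"gripper":0.7} 
{"angular":[0.0, 0.0, 0.0],"delta_pos":[-0.14, 0.2, -0.85],"gripper":0.7} 
{"angular":[0.0, 0.0, 0.0],"delta_pos":[-0.14, 0.2, -0.85],"gripper":0.7} 
{"angular":[0.0, 0.0, 0.0],"delta_pos":[-0.14, 0.2, -0.85],"gripper":0.7} 
{"angular":[0.0, 0.0, 0.0],"delta_pos":[-0.14, 0.2, -0.85],"gripper":0.7} 
-- [0.4    0.1998 0.3609] [ 0.499 -0.015 -0.867] [ 0.028  1.    -0.   ]
{"angular":[0.49, -0.17, 0.77],"delta_pos":[-0.2, 0.54, 0.16],"gripper":0.7} 
{"angular":[0.49, -0.17, 0.77],"delta_pos":[-0.16, 0.56, 0.14],"gripper":0.7} 
{"angular":[0.49, -0.17, 0.77],"delta_pos":[-0.12, 0.57, 0.12],"gripper":0.7} 
{"angular":[0.49, -0.17, 0.77],"delta_pos":[-0.08, 0.58, 0.09],"gripper":0.7} 
{"angular":[0.49, -0.17, 0.77],"delta_pos":[-0.04, 0.59, 0.07],"gripper":0.7} 
{"angular":[0.49, -0.17, 0.77],"delta_pos":[0.0, 0.59, 0.04],"gripper":0.7} 
-- [0.448  0.2953 0.3539] [ 0.503 -0.279 -0.818] [ 0.485  0.875 -0.   ]
```

```bash
python3 -m crank '[{"angular":[0,0,0],"delta_pos":[-0.14,0.2,-0.85],"gripper":0.7},{"angular":[0,0,0],"delta_pos":[-0.14,0.2,-0.85],"gripper":0.7},{"angular":[0,0,0],"delta_pos":[-0.14,0.2,-0.85],"gripper":0.7},{"angular":[0,0,0],"delta_pos":[-0.14,0.2,-0.85],"gripper":0.7},{"angular":[0,0,0],"delta_pos":[-0.14,0.2,-0.85],"gripper":0.7},{"angular":[0,0,0],"delta_pos":[-0.14,0.2,-0.85],"gripper":0.7},{"angular":[0.49,-0.17,0.77],"delta_pos":[-0.2,0.54,0.16],"gripper":0.7},{"angular":[0.49,-0.17,0.77],"delta_pos":[-0.16,0.56,0.14],"gripper":0.7},{"angular":[0.49,-0.17,0.77],"delta_pos":[-0.12,0.57,0.12],"gripper":0.7},{"angular":[0.49,-0.17,0.77],"delta_pos":[-0.08,0.58,0.09],"gripper":0.7},{"angular":[0.49,-0.17,0.77],"delta_pos":[-0.04,0.59,0.07],"gripper":0.7},{"angular":[0.49,-0.17,0.77],"delta_pos":[0,0.59,0.04],"gripper":0.7}]'
python3 -m crank '[{"angular":[0,0,0],"delta_pos":[0,0,0],"gripper":0.7}]'
python3 - <<'E'
from k2 import *
show()
im=grab_frame('side'); crop(im,180,100,380,300,3,'pics/i1_side.png')
im=grab_frame('top'); crop(np.clip(im*1.5,0,255).astype(np.uint8),220,200,340,320,5,'pics/i1_top.png')
p,Rm=target(.477,0,np.radians(35)); rows([((.491,.2715,.2845),Rm,5)],g=.7)
p,r=cur()
for q in((.491,.2715,.2845),p): print((proj('side',q)-[180,100])*3,(proj('top',q)-[220,200])*5)
E
```

```text
time: 19.15
tool_pos: [0.4482, 0.2961, 0.3544]
tool_rot: [0.293, 0.24, 0.923, -0.076]
contact_force: [0.2, 0.3, 0.9]
gripper_width: 0.699
time: 19.27
tool_pos: [0.4481, 0.2964, 0.3535]
tool_rot: [0.292, 0.237, 0.923, -0.076]
contact_force: [-0.1, -0.0, 0.3]
gripper_width: 0.695
t 19.27 p [0.4481 0.2964 0.3535] q [ 0.71  -0.315  1.852 -0.58   1.398 -0.316] F [-0.1 -0.   0.3] g 0.695
[[-0.717, 0.483, 0.503], [0.394, 0.876, -0.279], [-0.575, -0.002, -0.818]]
{"angular":[0.0, 0.01, 0.0],"delta_pos":[0.0, 0.0, 0.57],"gripper":0.7} 
{"angular":[0.0, 0.01, 0.0],"delta_pos":[0.0, 0.0, 0.57],"gripper":0.7} 
{"angular":[0.0, 0.01, 0.0],"delta_pos":[0.0, 0.0, 0.57],"gripper":0.7} 
{"angular":[0.0, 0.01, 0.0],"delta_pos":[0.0, 0.0, 0.57],"gripper":0.7} 
{"angular":[0.0, 0.01, 0.0],"delta_pos":[0.0, 0.0, 0.57],"gripper":0.7} 
-- [0.4908 0.2715 0.2845] [ 0.501 -0.277 -0.82 ] [ 0.484  0.875 -0.   ]
[[245.24095439 388.19113231]] [[284.86294865 384.2825362 ]]
[[162.0515948  293.25876298]] [[223.02384498 458.4534861 ]]
```

View pics/i1_side.png

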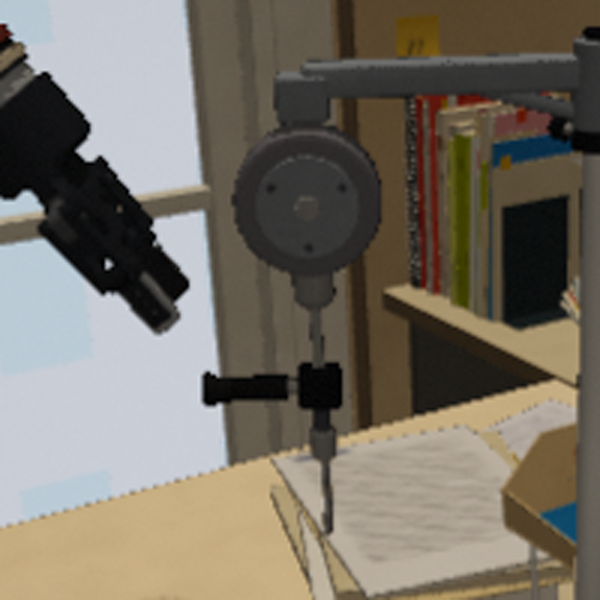

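View pics/i1_top.png

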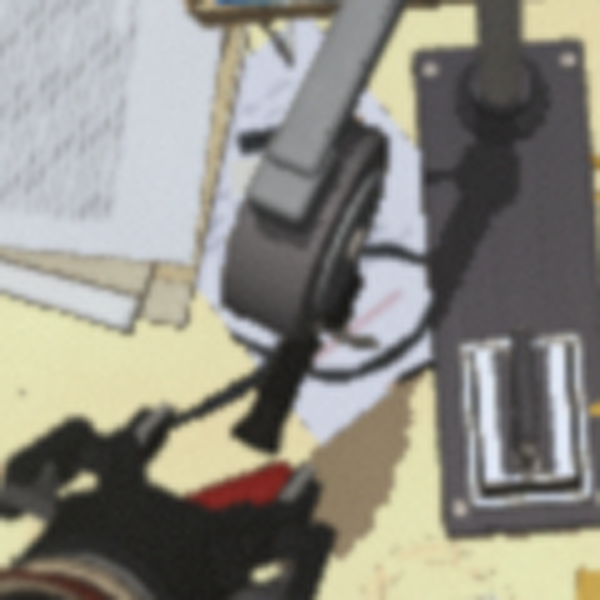

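```bash
python3 -m crank '[{"angular":[0,0,0],"delta_pos":[0,0,0.57],"gripper":0.7},{"angular":[0,0,0],"delta_pos":[0,0,0.57],"gripper":0.7},{"angular":[0,0,0],"delta_pos":[0,0,0.57],"gripper":0.7},{"angular":[0,0,0],"delta_pos":[0,0,0.57],"gripper":0.7},{"angular":[0,0,0],"delta_pos":[0,0,0.57],"gripper":0.7},{"angular":[0,0,0],"delta_pos":[0,0,0],"gripper":0.4},{"angular":[0,0,0],"delta_pos":[0,0,0],"gripper":0},{"angular":[0,0,0],"delta_pos":[0,0,0],"gripper":0},{"angular":[0,0,0],"delta_pos":[0,0,0],"gripper":0},{"angular":[0,0,0],"delta_pos":[0,0,0],"gripper":0}]'
python3 - <<'E'
from k2 import *
show()
im=grab_frame('side'); crop(im,180,100,380,300,3,'pics/i2_side.png')
p=cur()[0]; d=piv-p[:2]; print('th',-.029-np.arctan2(d[1],d[0]),'r',np.hypot(*d))
E
```

```text
time: 20.62
tool_pos: [0.4911, 0.272, 0.2858]
tool_rot: [0.293, 0.239, 0.923, -0.075]
contact_force: [-0.0, 1.0, 2.1]
gripper_width: 0.191
t 20.62 p [0.4911 0.272  0.2858] q [ 0.616 -0.253  1.915 -0.581  1.24  -0.323] F [-0.   1.   2.1] g 0.191
[[-0.714, 0.484, 0.505], [0.397, 0.875, -0.278], [-0.577, 0.002, -0.817]]
th 0.48351713999749435 r 0.23848624417433248
```

View pics/i2_side.png

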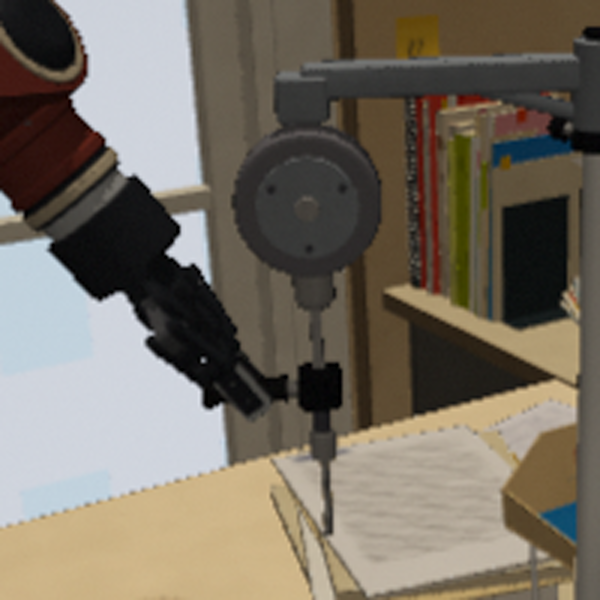

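```bash
python3 -m crank '[{"angular":[0,0,0],"delta_pos":[0,0,0],"gripper":0},{"angular":[0,0,0],"delta_pos":[0.15,0,0.2],"gripper":0},{"angular":[0,0,0],"delta_pos":[0.29,0,0.41],"gripper":0},{"angular":[0,0,0],"delta_pos":[0.29,0,0.41],"gripper":0},{"angular":[0,0,0],"delta_pos":[0.29,0,0.41],"gripper":0},{"angular":[0,0,0],"delta_pos":[0.29,0,0.41],"gripper":0},{"angular":[0,0,0],"delta_pos":[0.29,0,0.41],"gripper":0},{"angular":[0,0,0],"delta_pos":[0.29,0,0.41],"gripper":0},{"angular":[0,0,0],"delta_pos":[0.15,0,0.2],"gripper":0},{"angular":[0,0,0],"delta_pos":[0,0,0],"gripper":0}]'
python3 - <<'E'
from k2 import *
show()
im=grab_frame('side'); crop(im,180,180,400,400,2.7,'pics/i3_side.png');print(landmark_of('side','hook_bowl')[:1],landmark_of('side','stirrup')[:1])
im=grab_frame('top'); crop(np.clip(im*1.5,0,255).astype(np.uint8),220,200,340,320,5,'pics/i3_top.png')
p=cur()[0]; d=piv-p[:2]; print('th',-.029-np.arctan2(d[1],d[0]),'r',np.hypot(*d))
E
```

```text
time: 21.92
tool_pos: [0.4917, 0.2728, 0.1822]
tool_rot: [0.294, 0.239, 0.922, -0.074]
contact_force: [-5.7, 1.7, 11.0]
gripper_width: 0.191
t 21.93 p [0.4917 0.2728 0.1822] q [ 0.618 -0.156  2.011 -0.631  1.079 -0.199] F [-5.7  1.7 11. ] g 0.191
[[-0.713, 0.484, 0.508], [0.397, 0.875, -0.277], [-0.579, 0.004, -0.816]]
[{'pixel': [268.5, 273.4], 'conf': 0.64}] [{'pixel': [304.8, 317.2], 'conf': 0.77}]
th 0.48832204834877635 r 0.23844906408779448
```

View pics/i3_side.png

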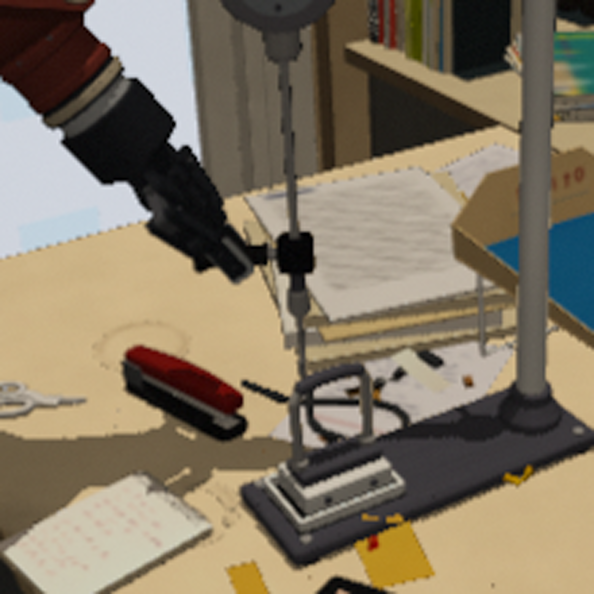

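View pics/i3_top.png

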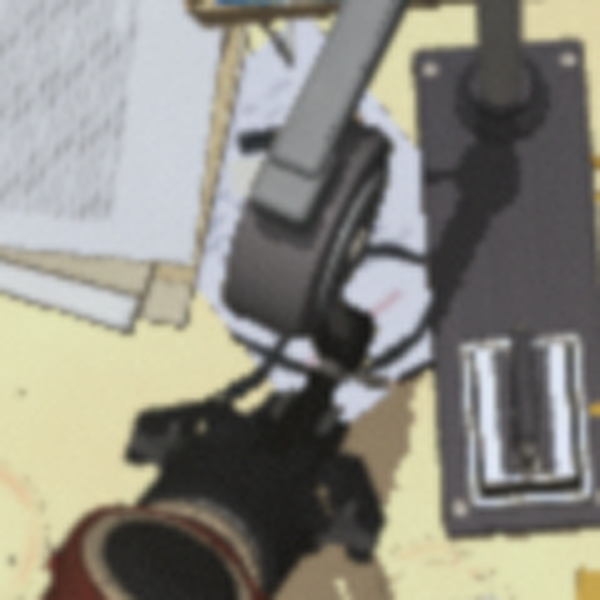

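Run:
```python
from k2 import *
p,r=cur(); rel=p[:2]-piv; w=[]
th0=.488
for n,th in enumerate(np.linspace(th0,0,9)[1:]):
    Rz=R.from_euler('z',th0-th); w.append((np.r_[piv+(Rz.apply(np.r_[rel,0]))[:2],.1815],(Rz*r).as_matrix(),1))
rows(w,g=0)
```

```text
{"angular":[-0.4, 0.0, -0.57],"delta_pos":[0.02, -0.48, 0.04],"gripper":0} 
-- [0.485  0.2602 0.1815] [ 0.524 -0.246 -0.815] [0.431 0.903 0.004]
{"angular":[-0.41, 0.01, -0.57],"delta_pos":[-0.01, -0.49, 0.0],"gripper":0} 
-- [0.4788 0.2469 0.1816] [ 0.538 -0.213 -0.816] [0.374 0.927 0.005]
{"angular":[-0.4, 0.0, -0.57],"delta_pos":[-0.01, -0.48, 0.01],"gripper":0} 
-- [0.4738 0.2334 0.1814] [ 0.55  -0.18  -0.816] [0.317 0.948 0.004]
{"angular":[-0.41, 0.0, -0.57],"delta_pos":[-0.01, -0.49, 0.0],"gripper":0} 
-- [0.4694 0.2193 0.1815] [ 0.56  -0.146 -0.815] [0.259 0.966 0.005]
{"angular":[-0.4, 0.01, -0.57],"delta_pos":[-0.01, -0.48, 0.0],"gripper":0} 
-- [0.4659 0.2054 0.1817] [ 0.567 -0.112 -0.816] [0.2   0.98  0.005]
{"angular":[-0.41, 0.0, -0.57],"delta_pos":[-0.01, -0.49, 0.01],"gripper":0} 
-- [0.4634 0.1909 0.1815] [ 0.573 -0.077 -0.816] [0.139 0.99  0.005]
{"angular":[-0.4, 0.0, -0.57],"delta_pos":[-0.01, -0.48, 0.0],"gripper":0} 
-- [0.4616 0.1766 0.1816] [ 0.577 -0.042 -0.815] [0.079 0.997 0.005]
{"angular":[-0.41, 0.01, -0.57],"delta_pos":[0.0, -0.49, 0.0],"gripper":0} 
-- [0.4605 0.1619 0.1815] [ 0.578 -0.006 -0.816] [0.018 1.    0.005]
```

```bash
python3 -m crank '[{"angular":[-0.2,0,-0.28],"delta_pos":[0.02,-0.24,0.03],"gripper":0},{"angular":[-0.4,0,-0.57],"delta_pos":[0,-0.48,0],"gripper":0},{"angular":[-0.4,0,-0.57],"delta_pos":[-0.01,-0.48,0],"gripper":0},{"angular":[-0.4,0,-0.57],"delta_pos":[-0.01,-0.48,0],"gripper":0},{"angular":[-0.2,0,-0.28],"delta_pos":[0,-0.24,0],"gripper":0},{"angular":[0,0,0],"delta_pos":[0,0,0],"gripper":0}]'
python3 - <<'E'
from k2 import *
show()
im=grab_frame('side'); crop(im,220,220,370,370,4,'pics/i4_side.png');print(landmark_of('side','hook_bowl')[:1],landmark_of('side','stirrup')[:1])
p=cur()[0]; d=piv-p[:2]; print('th',-.029-np.arctan2(d[1],d[0]),'r',np.hypot(*d))
E
```

```text
time: 22.88
tool_pos: [0.4695, 0.2191, 0.1825]
tool_rot: [0.302, 0.126, 0.944, -0.038]
contact_force: [-5.8, -0.2, 9.9]
gripper_width: 0.187
t 22.88 p [0.4695 0.2191 0.1825] q [ 0.495 -0.397  2.203 -0.52   0.925 -0.58 ] F [-5.8 -0.2  9.9] g 0.187
[[-0.785, 0.261, 0.561], [0.215, 0.965, -0.148], [-0.581, 0.004, -0.814]]
[{'pixel': [294.8, 328.9], 'conf': 0.98}] [{'pixel': [302.6, 317.0], 'conf': 0.85}]
th 0.24534268703635057 r 0.23831766760224976
```

View pics/i4_side.png

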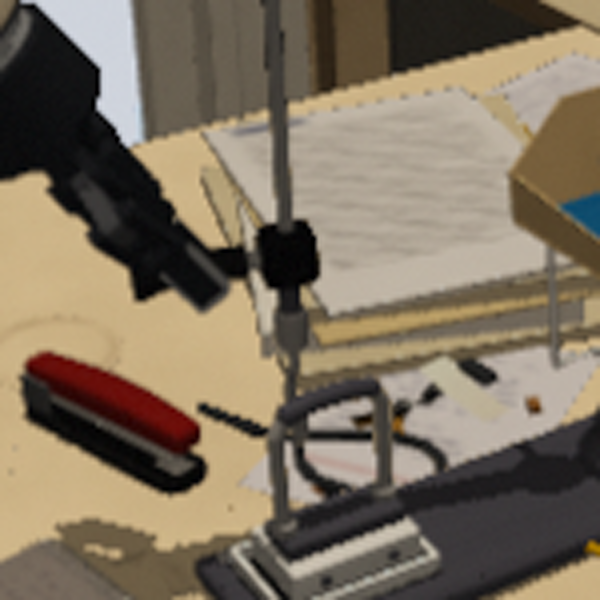

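Run:
```python
from k2 import *
print(proj('side',(.516,.207,.0716)),'final bowl',proj('side',(.509,.1607,.0716)),'stirrup',proj('side',(.5095,.161,.122)))
p,r=cur(); rel=p[:2]-piv; w=[]
th0=.245
for n,th in enumerate(np.linspace(th0,0,6)[1:]):
    Rz=R.from_euler('z',th0-th); w.append((np.r_[piv+(Rz.apply(np.r_[rel,0]))[:2],.182],(Rz*r).as_matrix(),1))
rows(w,g=0)
```

```text
[[293.19542015 328.09896329]] final bowl [[301.04489721 339.51895866]] stirrup [[300.02763879 318.54120633]]
{"angular":[-0.33, 0.0, -0.46],"delta_pos":[0.0, -0.39, 0.01],"gripper":0} 
-- [0.4667 0.2082 0.1822] [ 0.568 -0.12  -0.814] [0.213 0.977 0.004]
{"angular":[-0.32, 0.0, -0.45],"delta_pos":[0.0, -0.39, 0.01],"gripper":0} 
-- [0.4644 0.1968 0.1819] [ 0.573 -0.093 -0.814] [0.166 0.986 0.004]
{"angular":[-0.33, 0.01, -0.46],"delta_pos":[-0.01, -0.39, 0.0],"gripper":0} 
-- [0.4627 0.1852 0.182 ] [ 0.576 -0.064 -0.815] [0.117 0.993 0.004]
{"angular":[-0.32, 0.0, -0.46],"delta_pos":[0.0, -0.39, 0.0],"gripper":0} 
-- [0.4613 0.1736 0.182 ] [ 0.579 -0.037 -0.814] [0.068 0.998 0.004]
{"angular":[-0.33, 0.0, -0.46],"delta_pos":[-0.01, -0.39, 0.0],"gripper":0} 
-- [0.4608 0.1619 0.1821] [ 0.58  -0.008 -0.814] [0.019 1.    0.004]
```

```bash
python3 -m crank '[{"angular":[-0.33,0,-0.46],"delta_pos":[0,-0.39,0.01],"gripper":0},{"angular":[-0.33,0,-0.46],"delta_pos":[0,-0.39,0.01],"gripper":0},{"angular":[-0.33,0,-0.46],"delta_pos":[-0.01,-0.39,0],"gripper":0},{"angular":[-0.33,0,-0.46],"delta_pos":[0,-0.39,0],"gripper":0},{"angular":[-0.33,0,-0.46],"delta_pos":[-0.01,-0.39,0],"gripper":0},{"angular":[0,0,0],"delta_pos":[0,0,0],"gripper":0},{"angular":[0,0,0],"delta_pos":[0,0,0],"gripper":0}]'
python3 - <<'E'
from k2 import *
show()
im=grab_frame('side'); crop(im,250,270,350,370,6,'pics/i5_side.png');print(landmark_of('side','hook_bowl')[:1],landmark_of('side','stirrup')[:1])
p=cur()[0]; d=piv-p[:2]; print('th',-.029-np.arctan2(d[1],d[0]),'r',np.hypot(*d))
E
```

```text
time: 23.9
tool_pos: [0.461, 0.1618, 0.1836]
tool_rot: [0.305, 0.009, 0.952, -0.0]
contact_force: [-16.3, -0.0, 18.6]
gripper_width: 0.19
t 23.9 p [0.461  0.1618 0.1836] q [ 0.273 -0.618  2.343 -0.223  0.827 -1.177] F [-16.3  -0.   18.6] g 0.19
[[-0.813, 0.017, 0.582], [0.017, 1.0, -0.006], [-0.582, 0.005, -0.813]]
[{'pixel': [301.7, 337.5], 'conf': 0.68}] [{'pixel': [306.9, 317.2], 'conf': 0.87}]
th 0.00027771314943591044 r 0.23814173642160605
```

View pics/i5_side.png

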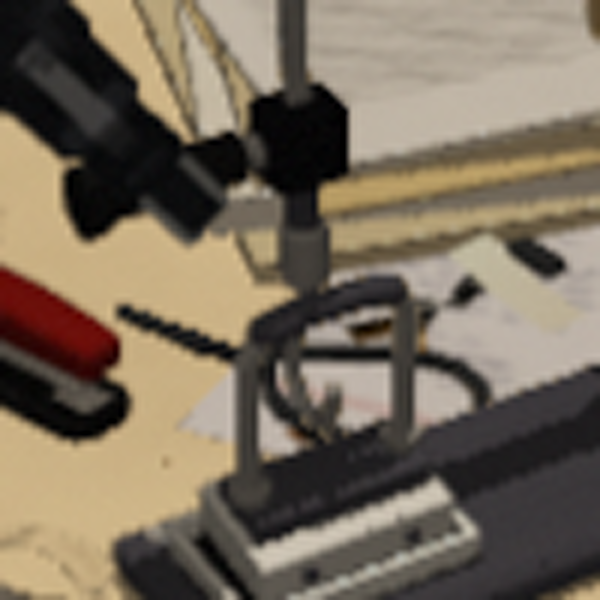

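```bash
python3 -m crank '[{"angular":[0,0,0],"delta_pos":[0.04,0,-0.03],"gripper":0},{"angular":[0,0,0],"delta_pos":[0,0,0],"gripper":0}]'; python3 -c "
from plan import *
show()"
```

```text
time: 24.3
tool_pos: [0.4608, 0.1619, 0.1843]
tool_rot: [0.308, 0.009, 0.951, -0.0]
contact_force: [-3.0, -0.5, 13.1]
gripper_width: 0.19
t 24.3 p [0.4608 0.1619 0.1843] q [ 0.274 -0.622  2.345 -0.225  0.824 -1.176] F [-3.  -0.5 13.1] g 0.19
[[-0.811, 0.016, 0.585], [0.016, 1.0, -0.006], [-0.585, 0.005, -0.811]]
```

```bash
python3 -m crank '[{"angular":[0,0,0],"delta_pos":[-0.16,0,-0.22],"gripper":0},{"angular":[0,0,0],"delta_pos":[-0.16,0,-0.22],"gripper":0},{"angular":[0,0,0],"delta_pos":[-0.16,0,-0.22],"gripper":0},{"angular":[0,0,0],"delta_pos":[-0.16,0,-0.22],"gripper":0},{"angular":[0,0,0],"delta_pos":[0,0,0],"gripper":0}]'
python3 - <<'E'
from k2 import *
show()
im=grab_frame('side'); crop(im,250,250,350,350,6,'pics/i6_side.png')
im=grab_frame('top'); crop(np.clip(im*1.6,0,255).astype(np.uint8),270,220,370,320,6,'pics/i6_top.png')
E
```

```text
time: 24.92
tool_pos: [0.4607, 0.1616, 0.2168]
tool_rot: [0.307, 0.009, 0.952, -0.0]
contact_force: [-1.8, -0.3, 11.2]
gripper_width: 0.19
t 24.93 p [0.4607 0.1616 0.2168] q [ 0.273 -0.655  2.31  -0.212  0.893 -1.197] F [-1.8 -0.3 11.2] g 0.19
[[-0.811, 0.017, 0.584], [0.016, 1.0, -0.006], [-0.584, 0.005, -0.811]]
```

View pics/i6_side.png

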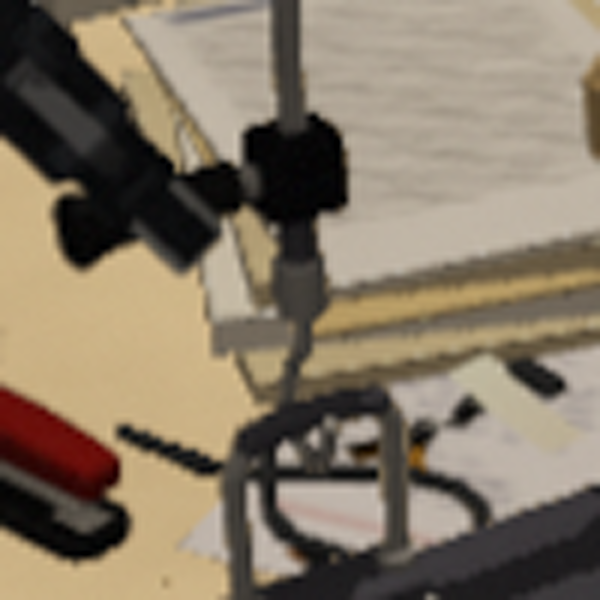

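View pics/i6_top.png

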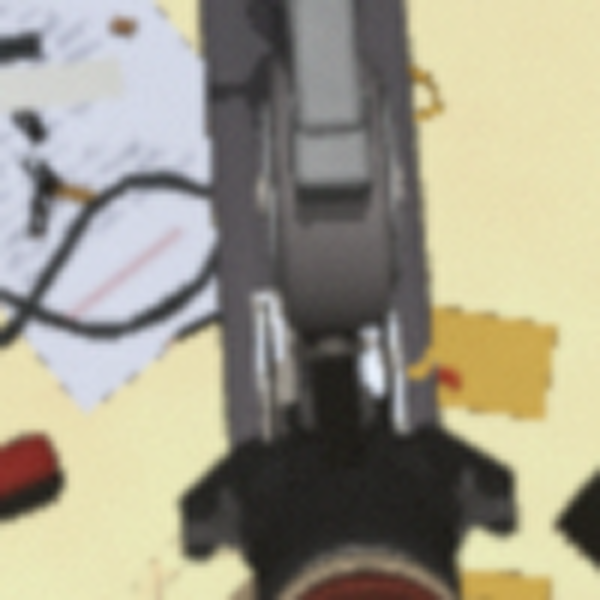

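```bash
python3 -m crank '[{"angular":[0,0,0],"delta_pos":[-0.1,0,-0.14],"gripper":0},{"angular":[0,0,0],"delta_pos":[-0.1,0,-0.14],"gripper":0},{"angular":[0,0,0],"delta_pos":[-0.1,0,-0.14],"gripper":0},{"angular":[0,0,0],"delta_pos":[0,0,0],"gripper":0}]'
python3 - <<'E'
from k2 import *
show()
im=grab_frame('side'); crop(im,250,250,350,350,6,'pics/i7_side.png')
E
```

```text
time: 25.52
tool_pos: [0.4607, 0.1613, 0.2313]
tool_rot: [0.307, 0.009, 0.952, -0.001]
contact_force: [2.9, -1.0, 6.7]
gripper_width: 0.192
t 25.52 p [0.4607 0.1613 0.2313] q [ 0.273 -0.667  2.292 -0.207  0.923 -1.205] F [ 2.9 -1.   6.7] g 0.192
[[-0.812, 0.017, 0.584], [0.016, 1.0, -0.007], [-0.584, 0.004, -0.812]]
```

View pics/i7_side.png

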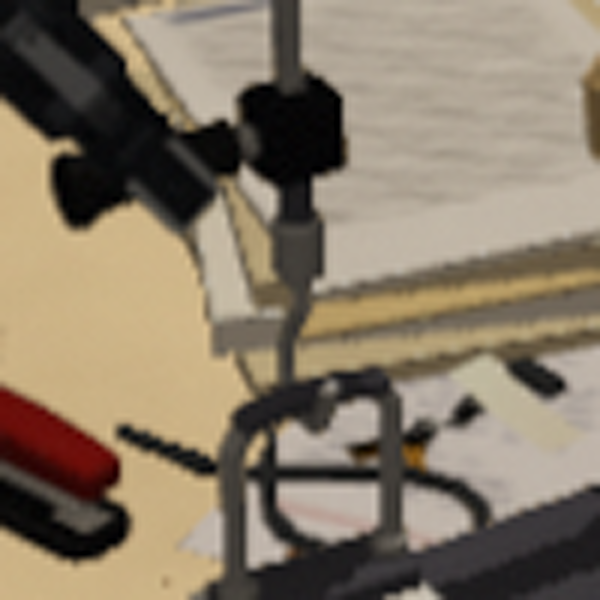

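```bash
python3 -m crank '[{"angular":[0,0,0],"delta_pos":[-0.1,0,-0.14],"gripper":0},{"angular":[0,0,0],"delta_pos":[-0.1,0,-0.14],"gripper":0},{"angular":[0,0,0],"delta_pos":[-0.1,0,-0.14],"gripper":0},{"angular":[0,0,0],"delta_pos":[-0.1,0,-0.14],"gripper":0},{"angular":[0,0,0],"delta_pos":[-0.1,0,-0.14],"gripper":0},{"angular":[0,0,0],"delta_pos":[-0.1,0,-0.14],"gripper":0},{"angular":[0,0,0],"delta_pos":[-0.1,0,-0.14],"gripper":0},{"angular":[0,0,0],"delta_pos":[-0.1,0,-0.14],"gripper":0},{"angular":[0,0,0],"delta_pos":[0,0,0],"gripper":0}]'
python3 - <<'E'
from k2 import *
show()
im=grab_frame('side'); crop(im,230,150,370,350,3,'pics/i8_side.png')
E
```

```text
time: 26.7
tool_pos: [0.4606, 0.1611, 0.2722]
tool_rot: [0.307, 0.009, 0.952, -0.001]
contact_force: [3.4, -0.7, 5.5]
gripper_width: 0.19
t 26.7 p [0.4606 0.1611 0.2722] q [ 0.272 -0.692  2.239 -0.196  1.    -1.225] F [ 3.4 -0.7  5.5] g 0.19
[[-0.812, 0.017, 0.584], [0.016, 1.0, -0.007], [-0.584, 0.004, -0.812]]
```

View pics/i8_side.png

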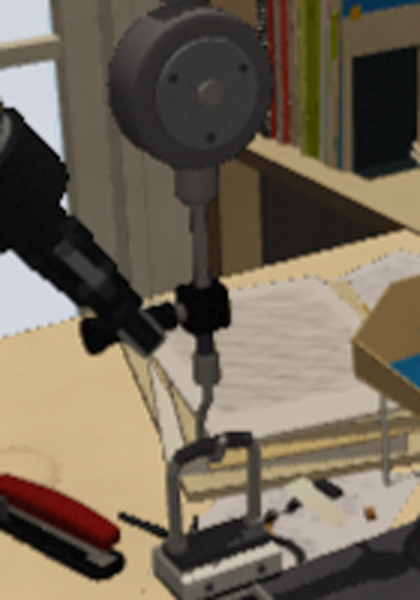

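```bash
python3 -m crank '[{"angular":[0,0,0],"delta_pos":[-0.06,0,-0.08],"gripper":0},{"angular":[0,0,0],"delta_pos":[-0.06,0,-0.08],"gripper":0},{"angular":[0,0,0],"delta_pos":[-0.06,0,-0.08],"gripper":0},{"angular":[0,0,0],"delta_pos":[-0.04,0,-0.05],"gripper":0},{"angular":[0,0,0],"delta_pos":[0,0,0],"gripper":0}]'; python3 -c "
from plan import *
show()"
```

```text
time: 27.38
tool_pos: [0.4606, 0.161, 0.2821]
tool_rot: [0.306, 0.009, 0.952, -0.001]
contact_force: [5.4, 0.5, 5.2]
gripper_width: 0.188
t 27.38 p [0.4606 0.161  0.2821] q [ 0.272 -0.696  2.224 -0.193  1.019 -1.23 ] F [5.4 0.5 5.2] g 0.188
[[-0.813, 0.017, 0.583], [0.016, 1.0, -0.007], [-0.583, 0.004, -0.813]]
```

```bash
python3 -m crank '[{"angular":[0,0,0],"delta_pos":[-0.035,0,-0.02],"gripper":0},{"angular":[0,0,0],"delta_pos":[-0.025,0,-0.035],"gripper":0},{"angular":[0,0,0],"delta_pos":[0,0,0],"gripper":0}]'; python3 -c "
from plan import *
show()";  python3 -m crank '[{"angular":[0,0,0],"delta_pos":[-0.025,0,-0.035],"gripper":0},{"angular":[0,0,0],"delta_pos":[0,0,0],"gripper":0}]'; python3 -c "
from plan import *
show()"
```

```text
time: 27.75
tool_pos: [0.4606, 0.161, 0.2834]
tool_rot: [0.305, 0.008, 0.952, -0.001]
contact_force: [4.5, -1.1, 4.8]
gripper_width: 0.191
t 27.75 p [0.4606 0.161  0.2834] q [ 0.272 -0.695  2.221 -0.192  1.023 -1.232] F [ 4.5 -1.1  4.8] g 0.191
[[-0.814, 0.017, 0.581], [0.015, 1.0, -0.007], [-0.581, 0.003, -0.814]]
time: 28.0
tool_pos: [0.4606, 0.161, 0.2846]
tool_rot: [0.305, 0.008, 0.952, -0.001]
contact_force: [5.4, -2.5, 5.7]
gripper_width: 0.186
t 28.0 p [0.4606 0.161  0.2846] q [ 0.272 -0.695  2.219 -0.191  1.025 -1.232] F [ 5.4 -2.5  5.7] g 0.186
[[-0.814, 0.017, 0.581], [0.015, 1.0, -0.007], [-0.581, 0.003, -0.814]]
```

```bash
python3 -m crank '[{"angular":[0,0,0],"delta_pos":[-0.025,0,-0.035],"gripper":0},{"angular":[0,0,0],"delta_pos":[0,0,0],"gripper":0}]'; python3 -c "
from plan import *
show()";  python3 -m crank '[{"angular":[0,0,0],"delta_pos":[-0.025,0,-0.035],"gripper":0},{"angular":[0,0,0],"delta_pos":[0,0,0],"gripper":0}]'; python3 -c "
from plan import *
show()"
```

```text
time: 28.25
tool_pos: [0.4606, 0.161, 0.2858]
tool_rot: [0.305, 0.008, 0.952, -0.001]
contact_force: [5.8, -0.0, 4.8]
gripper_width: 0.191
t 28.25 p [0.4606 0.161  0.2858] q [ 0.272 -0.696  2.218 -0.191  1.027 -1.233] F [ 5.8 -0.   4.8] g 0.191
[[-0.814, 0.017, 0.581], [0.015, 1.0, -0.007], [-0.581, 0.003, -0.814]]
time: 28.5
tool_pos: [0.4605, 0.1608, 0.2858]
tool_rot: [0.304, 0.008, 0.953, -0.001]
contact_force: [9.6, -0.7, 2.2]
gripper_width: 0.19
t 28.5 p [0.4605 0.1608 0.2858] q [ 0.271 -0.695  2.217 -0.191  1.029 -1.233] F [ 9.6 -0.7  2.2] g 0.19
[[-0.815, 0.017, 0.58], [0.015, 1.0, -0.007], [-0.58, 0.003, -0.815]]
```

```bash
python3 -m crank '[{"angular":[0,0,0],"delta_pos":[-0.04,0,0],"gripper":0},{"angular":[0,0,0],"delta_pos":[0,0,0],"gripper":0}]'; python3 -c "
from plan import *
show()"; python3 -m crank '[{"angular":[0,0,0],"delta_pos":[-0.04,0,0],"gripper":0},{"angular":[0,0,0],"delta_pos":[0,0,0],"gripper":0}]'; python3 -c "
from plan import *
show()"
```

```text
time: 28.75
tool_pos: [0.4606, 0.1608, 0.2858]
tool_rot: [0.303, 0.008, 0.953, -0.001]
contact_force: [3.5, -1.6, 2.5]
gripper_width: 0.189
t 28.75 p [0.4606 0.1608 0.2858] q [ 0.271 -0.693  2.215 -0.19   1.032 -1.234] F [ 3.5 -1.6  2.5] g 0.189
[[-0.817, 0.017, 0.577], [0.015, 1.0, -0.008], [-0.577, 0.002, -0.817]]
time: 29.0
tool_pos: [0.4608, 0.1609, 0.2858]
tool_rot: [0.301, 0.008, 0.953, -0.001]
contact_force: [-4.7, -1.6, 4.5]
gripper_width: 0.188
t 29.0 p [0.4608 0.1609 0.2858] q [ 0.271 -0.69   2.213 -0.188  1.034 -1.235] F [-4.7 -1.6  4.5] g 0.188
[[-0.818, 0.017, 0.575], [0.015, 1.0, -0.008], [-0.575, 0.002, -0.818]]
```

```bash
python3 -m crank '[{"angular":[0,0,0],"delta_pos":[0,0,-0.04],"gripper":0},{"angular":[0,0,0],"delta_pos":[0,0,0],"gripper":0}]'; python3 -c "
from plan import *
show()"
python3 - <<'E'
from plan import *
im=grab_frame('side'); crop(im,230,100,370,350,2.4,'pics/i9_side.png'); print(landmark_of('side','hook_bowl')[:1],landmark_of('side','pull_grip')[:1],landmark_of('side','stirrup')[:1])
E
```

```text
time: 29.25
tool_pos: [0.4606, 0.1609, 0.2858]
tool_rot: [0.302, 0.008, 0.953, -0.001]
contact_force: [4.8, 0.2, -2.0]
gripper_width: 0.187
t 29.25 p [0.4606 0.1609 0.2858] q [ 0.271 -0.692  2.214 -0.189  1.033 -1.235] F [ 4.8  0.2 -2. ] g 0.187
[[-0.817, 0.016, 0.576], [0.015, 1.0, -0.008], [-0.576, 0.002, -0.818]]
[{'pixel': [300.7, 293.4], 'conf': 0.56}] [{'pixel': [302.2, 337.6], 'conf': 0.7}] [{'pixel': [302.9, 287.9], 'conf': 0.83}]
```

View pics/i9_side.png

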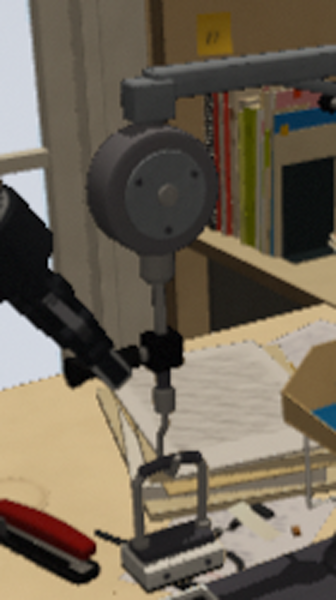

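```bash
python3 -m crank '[{"angular":[0,0,0],"delta_pos":[0,0,0],"gripper":0.3},{"angular":[0,0,0],"delta_pos":[0,0,0],"gripper":0.6},{"angular":[0,0,0],"delta_pos":[0,0,0],"gripper":0.6},{"angular":[0,0,0],"delta_pos":[0,0,0],"gripper":0.6},{"angular":[0,0,0],"delta_pos":[0,0,-0.3],"gripper":0.6},{"angular":[0,0,0],"delta_pos":[0,0,-0.6],"gripper":0.6},{"angular":[0,0,0],"delta_pos":[0,0,-0.8],"gripper":0.6},{"angular":[0,0,0],"delta_pos":[0,0,-1],"gripper":0.6},{"angular":[0,0,0],"delta_pos":[0,0,-1],"gripper":0.6},{"angular":[0,0,0],"delta_pos":[0,0,0],"gripper":0.6},{"angular":[0,0,0],"delta_pos":[0,0,0],"gripper":0.6}]'
python3 - <<'E'
from plan import *
show()
im=grab_frame('side'); crop(im,200,100,370,350,2.4,'pics/j1_side.png'); a={t:landmark_of('side',t)[:1] for t in('hook_bowl','pull_grip','stirrup','stamp')}
im=grab_frame('top'); b={t:landmark_of('top',t)[:1] for t in('hook_bowl','pull_grip','stirrup','stamp')}
for t in a:
    print(t,a[t],b[t])
    if a[t] and b[t]: print(tri(a[t][0]['pixel'],b[t][0]['pixel']).x.round(3))
E
```

```text
time: 30.82
tool_pos: [0.3968, 0.1618, 0.3773]
tool_rot: [0.302, 0.008, 0.953, -0.001]
contact_force: [0.3, 0.3, -0.8]
gripper_width: 0.603
t 30.82 p [0.3968 0.1618 0.3773] q [ 0.334 -0.872  2.158 -0.206  1.276 -1.219] F [ 0.3  0.3 -0.8] g 0.603
[[-0.817, 0.016, 0.576], [0.015, 1.0, -0.007], [-0.576, 0.003, -0.817]]
hook_bowl [{'pixel': [302.1, 295.8], 'conf': 0.61}] [{'pixel': [323.9, 279.6], 'conf': 0.5}]
[0.506 0.158 0.175]
pull_grip [{'pixel': [275.2, 251.6], 'conf': 0.8}] [{'pixel': [326.6, 285.9], 'conf': 0.47}]
[0.462 0.159 0.283]
stirrup [{'pixel': [300.5, 289.5], 'conf': 0.67}] [{'pixel': [322.8, 273.0], 'conf': 0.47}]
[0.512 0.163 0.186]
stamp [{'pixel': [301.0, 339.4], 'conf': 0.96}] [{'pixel': [327.8, 277.8], 'conf': 0.81}]
[0.509 0.153 0.078]
```

View pics/j1_side.png

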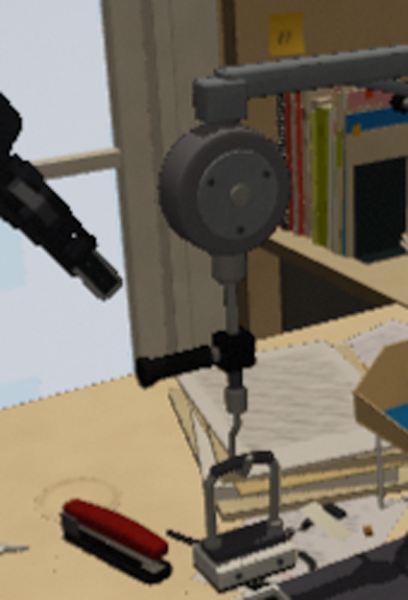

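```bash
python3 -m crank '[{"angular":[0,0,0],"delta_pos":[0,0,0],"gripper":0.6},{"angular":[0,0,0],"delta_pos":[0,0,0],"gripper":0.6},{"angular":[0,0,0],"delta_pos":[0,0,0],"gripper":0.6},{"angular":[0,0,0],"delta_pos":[0,0,0],"gripper":0.6},{"angular":[0,0,0],"delta_pos":[0,0,0],"gripper":0.6},{"angular":[0,0,0],"delta_pos":[0,0,0],"gripper":0.6},{"angular":[0,0,0],"delta_pos":[0,0,0],"gripper":0.6},{"angular":[0,0,0],"delta_pos":[0,0,0],"gripper":0.6},{"angular":[0,0,0],"delta_pos":[0,0,0],"gripper":0.6},{"angular":[0,0,0],"delta_pos":[0,0,0],"gripper":0.6},{"angular":[0,0,0],"delta_pos":[0,0,0],"gripper":0.6},{"angular":[0,0,0],"delta_pos":[0,0,0],"gripper":0.6}]' | head -1
cat > mot.py <<'E'
from plan import *
fr=[grab_frame('side').astype(int)[230:380,260:350] for _ in range(8)]
for f in fr[1:]: print('diff',np.abs(f-fr[0]).max(), (np.abs(f-fr[0]).max(2)>25).sum())
crop(fr[-1].astype(np.uint8),0,0,90,150,4,'pics/j2_side.png'); show()
E
python3 mot.py
```

```text
time: 32.83
diff 18 0
diff 7 0
diff 8 0
diff 18 0
diff 18 0
diff 18 0
diff 18 0
t 33.23 p [0.3968 0.1618 0.3782] q [ 0.334 -0.873  2.157 -0.206  1.277 -1.218] F [-0.1  1.1  0.2] g 0.599
[[-0.817, 0.016, 0.577], [0.015, 1.0, -0.007], [-0.577, 0.003, -0.817]]
```

View pics/j2_side.png

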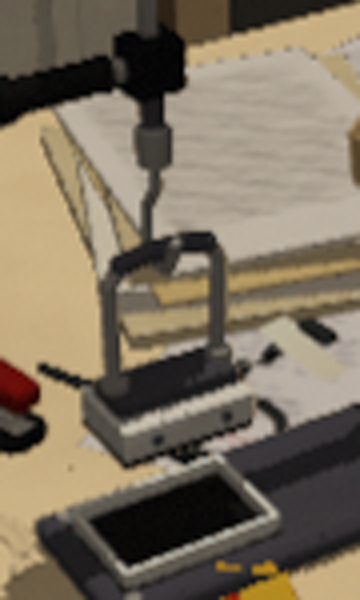

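The stamp hangs upright and still from the hook, clear of the tray. The uprights are vertical at columns 110 and 217, the bowl is under mid-bar at (172, 255), and frames over 0.4 s show no motion. I'm handing in.

```bash
python3 -c "
from plant import *
print(job_done())"
```

```text
the job is handed in; nothing more can be done
None
```

The stamp is back on its balancer and I handed the job in at about 33 s of the 61 s; no verdict is reported back.

**What I did**
- I picked the stamp up by its stirrup. Pointing straight down, the wrist would have come too close to the spring drum, so I set the stamp back on the table and took it again with the gripper leaned 30°.
- I stood it in the tray, let go and backed off.
- I took the pull grip with a 35° lean and drew the hook down about 104 mm beside the stamp. I swung it in under the bar and let it up slowly until the force showed it was against its top stop, then let go.

**Last checks**
- **Hook:** the two cameras put its bowl at 0.175 m and the pull grip at 0.283 m, so it is fully up.
- **Stamp:** the bar lies in the bowl and the stamp hangs upright and clear of the tray. Eight frames over 0.4 s showed no motion.
- **Robot:** it is backed off, with contact force near zero.
- **Date stamp and stapler:** I never touched them on purpose, and they looked unmoved in the pictures, though I did not measure them again.

**What disagreed**
- The side and top cameras differed by about 5 mm in y. I corrected for that by comparing the held stamp with the tray in the same pictures.
- The stamp's place along the bar was a few millimetres off centre when the hook went in; it still hangs level.
- While swinging the hook in I saw about 16 N of sideways force, which went away after I shifted the gripper 1.5 mm.

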